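# Load and start the spindle polisher

## Task

Run a batch of turned spindles in the polisher: first take the selector lever through its zigzag gate from PARK (red) to LOAD (yellow), only then slide the tub's cover fully open, put every spindle from the bench in the tub, and slide the cover fully shut again. After that turn the green knob clockwise until its pointer meets the yellow mark, without touching the other knobs beside it, and last of all take the lever on through the gate to the end of the RUN notch (green) and leave it there. Leave the wax tin and the sanding block where they stand.

Things in the scene. Friction and masses are not known exactly. Their poses are not given: they have to be found in the camera images.
- tub: Fixed tub of a vibratory polisher, olive-green steel, outer 170 (x) x 230 (y) x 125 mm high, walls and floor 5 mm, open at the top under its sliding cover; a 110 mm high motor box stands behind it. Origin: centre of the tub's underside; x points away from the robot (within 0.1 rad), z up.
- cover (a joint): Slide of the flat aluminium cover (170 x 205 x 4 mm, its top 131 mm above the table) in m: 0 shut over the tub, grows as it slides along the tub's +x, 0.14 fully open (then it hides only the rear 30 mm of the tub, and its knob stands over that rear part). Needs about 2 N, stays where it is left.
- cover_knob (a point): Middle of the upright black grip post of the cover, 26 mm diameter, 45 mm tall (point 22 mm below its top), near the cover's front edge; x, y axes as the tub's.
- gate: Fixed green selector box, 104 x 90 mm, steel zigzag gate on top (66 mm high). Origin: centre of its underside, z up. Slot, 20 mm wide for a 12 mm shaft: three legs along y, at x = -32, 0, +32 mm, parted by two 12 mm steel tongues; legs 1-2 join at their +y ends, legs 2-3 at their -y ends. Notches (mm): PARK, red tab, (-32,-25); LOAD, yellow, (0,-25); RUN, green, (32,25).
- gate_x (a joint): How far the lever is along the gate's x, in m: 0 at PARK's leg, 0.032 at the middle leg (LOAD), 0.064 at the last leg (RUN). The lever slides upright, it does not tilt; about 3 N moves it and it stays where it is left.
- gate_y (a joint): How far the lever is along the gate's y, in m: 0 at the -y end (PARK and LOAD), 0.05 at the +y end (RUN). Way through: (0,0) > (0,0.05) > (0.032,0.05) > (0.032,0)=LOAD > (0.064,0) > (0.064,0.05)=RUN; crossings from leg to leg pass only within about 6 mm of the end of travel.
- lever_grip (a point): Middle of the lever's upright brown wooden handle, 30 mm diameter, 50 mm tall, 125 mm above the table; moves with the lever.
- knob_green (a joint): Turn of the green knob in rad, clockwise from above, 0 to 2.6; the yellow mark on its base is at 1.3 rad; about 0.04 N m turns it, and it stays where it is left.
- green_grip (a point): On the green knob's axis, at mid-height of its bar grip (bar 38 mm long, 12 mm wide, 26 mm tall, its top 64 mm above the table and the disc under it 38 mm above the table). Its x axis runs along the bar to the end with the white pointer line; z up. The four knobs stand in one row, 66 mm apart, in any order.
- knob_red: The red knob, a neighbour in the row of the same size and shape as the green one (disc 38 mm diameter, bar 38 x 12 mm, top 64 mm above the table); not to be touched. Origin on its axis at the disc's underside, 30 mm above the table; x along its bar.
- knob_white: The white knob, a neighbour in the row of the same size and shape as the green one (disc 38 mm diameter, bar 38 x 12 mm, top 64 mm above the table); not to be touched. Origin on its axis at the disc's underside, 30 mm above the table; x along its bar.
- knob_blue: The blue knob, a neighbour in the row of the same size and shape as the green one (disc 38 mm diameter, bar 38 x 12 mm, top 64 mm above the table); not to be touched. Origin on its axis at the disc's underside, 30 mm above the table; x along its bar.
- spindle1: Turned wooden spindle, 80 mm long (x), square 36 x 36 mm ends, 18 mm long, and a waist 29 to 31 mm thick and 44 mm long, about 70 g, lying on the bench in front of the tub or wherever it was put. Origin: its centre; x along its length. May be absent.
- spindle2: Turned wooden spindle, 80 mm long (x), square 36 x 36 mm ends, 18 mm long, and a waist 29 to 31 mm thick and 44 mm long, about 70 g, lying on the bench in front of the tub or wherever it was put. Origin: its centre; x along its length. May be absent.
- spindle3: Turned wooden spindle, 80 mm long (x), square 36 x 36 mm ends, 18 mm long, and a waist 29 to 31 mm thick and 44 mm long, about 70 g, lying on the bench in front of the tub or wherever it was put. Origin: its centre; x along its length. May be absent.
- spindle4: Turned wooden spindle, 80 mm long (x), square 36 x 36 mm ends, 18 mm long, and a waist 29 to 31 mm thick and 44 mm long, about 70 g, lying on the bench in front of the tub or wherever it was put. Origin: its centre; x along its length. May be absent.
- wax_tin: Bystander: round tin, 52 mm diameter, 50 mm tall, origin at its underside.
- sanding_block: Bystander: cork sanding block, 70 x 45 x 27 mm, origin at its underside.
Things that resemble listed ones, but are neither listed nor needed, are in the scene too. What is shaped like the spindle4 but pink is not meant. What is shaped like the gate but blue is not meant.

How it is judged:
On the way, in this order (a step that is already met when the one before it is completed fails the run):
1. the lever stands in the LOAD notch (value of joint gate_x between 0.024 and 0.04 m and value of joint gate_y below 0.012 m), for 0.2 s.
2. the cover is fully open, the lever still at LOAD (all of step 1 and value of joint cover above 0.125 m), for 0.2 s.
3. every spindle present rests in the tub (x of spindle1 in the frame of tub between -0.085 and 0.085 m and y of spindle1 in the frame of tub between -0.115 and 0.115 m and z of each of spindle1, spindle2, spindle3, spindle4 in the frame of tub below 0.105 m and linear speed of each of spindle1, spindle2, spindle3, spindle4 below 0.05 m/s and x of spindle2 in the frame of tub between -0.085 and 0.085 m and y of spindle2 in the frame of tub between -0.115 and 0.115 m and x of spindle3 in the frame of tub between -0.085 and 0.085 m and y of spindle3 in the frame of tub between -0.115 and 0.115 m and x of spindle4 in the frame of tub between -0.085 and 0.085 m and y of spindle4 in the frame of tub between -0.115 and 0.115 m), for 0.3 s.
4. the cover is fully shut over them, the lever still at LOAD (all of step 1 and all of step 3 and value of joint cover below 0.01 m), for 0.2 s.
5. the green knob points at the yellow mark, the lever still at LOAD (all of step 1 and value of joint knob_green between 1.15 and 1.45 rad), for 0.2 s.
6. the lever stands at the end of the RUN notch (value of joint gate_x above 0.054 m and value of joint gate_y above 0.038 m), for 0.2 s.
At the end, for the whole second after the job is handed in: lever in RUN (gate_x above 0.054, gate_y above 0.038), green knob at 1.3 +- 0.15 rad, cover within 10 mm of shut, every spindle present at rest in the tub (all of step 3 and all of step 6 and value of joint knob_green between 1.15 and 1.45 rad and value of joint cover below 0.01 m); the robot touches nothing.
It fails at once if a neighbouring knob is touched (over 1 N) (contact force between any of the fingers, the arm and knob_red above 1 N or contact force between any of the fingers, the arm and knob_white above 1 N or contact force between any of the fingers, the arm and knob_blue above 1 N).
It fails at once if the wax tin or the sanding block is moved more than 50 mm (distance of any of wax_tin, sanding_block from where it was at the start of the episode above 0.05 m).
Of spindle1, spindle2, spindle3, spindle4 only 2 to 4 are there at a start; the rules pass over those that are not, and their reading is None.
At some moment in a run one of spindle1, spindle2, spindle3, spindle4 may be knocked a few centimetres aside while the robot is not near it.
Once in a run the grip may slacken for a moment while it holds something.
It also fails if it takes over 210 s, if anything falls off the work surface, if the arm or the gripper's body presses on something with over 40 N, if the wrist force passes 120 N, or if a joint passes its speed limit or range.

## Robot

A 7-joint arm with a two-finger parallel gripper is mounted at the origin on the work surface. World frame = base frame: x ahead of the robot, y to its left, z up, the work surface at z = 0. Lengths are in m, angles in rad, forces in N, time in s.
With the tool pointing down it reaches from about 0.35 to 0.775 m from the base axis. Payload 3.1 kg.
Tool frame: the origin (TCP) lies at the very end of the fingers, on their centre line; the grasp point (between the pads) lies 19 mm behind it; y points along the fingers, x is the direction in which the jaws open and shut, and the axes are right-handed (so a half turn about y gives the same grasp; the last joint's range is limited). The gripper opens to 85 mm and grips with 20 to 120 N. Pads are 22 mm wide; open, the fingers measure 114 mm over their backs; the gripper's body (76 mm by 85 mm) begins 54 mm behind the grasp point. The pads swing forward as they close: fully open they stand 13 mm farther back than shut.
Start: joints at [1.202, 0.311, 0.014, 1.512, -0.004, 1.319, -0.027], TCP at [0.177, -0.521, 0.231] pointing down, gripper open.
Joint ranges: [-2.7, 2.7], [-0.3, 1.91], [-1.27, 1.3], [0.12, 2.57], [-1.44, 4.58], [0.2, 2.03], [-3.05, 3.05]. Speed limits (rad/s): [2.79, 2.79, 3.14, 3.14, 3.14, 3.14, 3.14].

## Interface

Orientations are given as a unit quaternion [w, x, y, z].
In Python, from bench import env, cams gives the robot as it stands.
- The arm moves only by the tool carry_out, never from a script. Its argument "motion" is a list of rows, each an object with "offset": the shift along the tool's x, y, z scaled (see below), a list of three; "delta_rot": the turn, a rotation vector about the tool's x, y, z scaled (see below), a list of three; "gripper": the opening, from 0 (shut) to 1 (fully open). A call has 1 to 20 rows; each row shifts and turns the commanded pose from where the row before left it, along the tool's axes as they then stand; what a row does not reach is not made up. The controller multiplies each number of a shift by 5 cm and each number of a turn by 8 degrees. A row lasts 1/10 s, in which the tool goes at most 50 mm and 8.59 degrees, less where a joint would pass 70% of its speed; a pose out of reach is approached as far as the arm can. A call with a number of a shift or a turn outside -1 to 1 is refused whole. A call with a gripper value outside its range is refused whole. The fingers move at their own pace and stop on an object; "force" is the grip in N (left out, the last holds). Time passes only in rows, so rows that do not move let the fingers close. It gives the time, the measured TCP pose, the force and the opening at its end, in the units of the state.
- env.sense(): the state, without advancing time (a new reading comes with each control period).
- cams.read_camera(name): name is "scene" or "top" or "wrist"; returns the picture (420x560x3 uint8, blue, green, red); there is no depth.
- cams.calibration(name): a dict with "fx", "fy", "cx", "cy" (pixels), "dist" ([k1, k2, p1, p2, k3] as OpenCV has them; the pictures are not rectified), "rvec" (rotation vector, rad) and "tvec" (3), from world to camera coordinates, as OpenCV has them. Camera axes: x right, y down, z forward; pixel columns grow to the right and rows downward; lengths in m; the calibration is good to about 2 mm. A picture is of the moment at which its call begins: read the wrist's pose just before it. calibration takes no time and is no camera call; for the wrist camera it gives the pose at the moment of the call.
- env.close_job(): hands the job in, once; it reports no verdict.
Trained networks look in the newest picture that a camera, given by its name, has taken for a name from the list of things; names that differ only in an ending like _2 or _b are one class to them, and where a whole thing is asked for, a point or a joint stands for the part that bears it (a point fixed in the world has none). Each returns a list of dicts, best first, with "p" (0 to 1); they miss things now and then, are a little off and sometimes report something else, mostly with a low value. They report only what shows in the picture. A call takes as long as a camera call. They do not tell look-alikes from the thing itself.
- cams.search_frame(camera, label): "box" ([left, top, width, height] in pixels, round what is visible of it).
- cams.trace(camera, label): "pixels" (420x560 bool, what is visible of it) and "box" ([left, top, width, height] in pixels, round what is visible of it).
The state is a dict: "time": time; "qpos": joint angles; "qvel": joint speeds; "effort": joint torques, N m; "tool_pos": TCP position; "ee_rot": TCP orientation; "force": force on the tool from outside, world axes, zero at the start; "ft_torque": the same for the moment, N m; "width": finger opening in m.
Only numpy, scipy, OpenCV 4.12 (cv2) and the standard library are available. Lean on these libraries where they do the work, as an engineer would, in place of code of your own. Each camera call takes 0.05 s, during which the arm holds its last target.

## Working session

There is one attempt and no reset: what is moved stays moved. The work goes in short steps, Python scripts to look and compute and a tool call to move; the robot and the scene stay as the last step left them, time stands still between calls to the robot, and variables do not carry over. Pictures are saved under pics/ and viewed, and the job is handed in when it is done.

Besides the shell and the picture viewer there is one more tool, called as a command line: name --argument value ..., lists and objects as JSON in quotes. carry_out: Moves the arm, as the interface text tells. Its arguments: {"type":"object","properties":{"motion":{"type":"array","items":{"type":"object","properties":{"offset":{"type":"array","items":{"type":"number","minimum":-1,"maximum":1}},"delta_rot":{"type":"array","items":{"type":"number","minimum":-1,"maximum":1}},"gripper":{"type":"number"}}}},"force":{"type":"number"}},"required":["motion"]}

```bash
ls; mkdir -p pics; python3 - <<'E'
from bench import env,cams
import cv2
print(env.sense())
for n in ["scene","top","wrist"]:
    cv2.imwrite(f"pics/a_{n}.png",cams.read_camera(n)); print(n,cams.calibration(n))
E
```

```text
pics
{'time': 0.0, 'qpos': array([ 1.20230067,  0.31172125,  0.01398478,  1.5130709 , -0.00440562,
        1.31918647, -0.02719466]), 'qvel': array([-0.00016397,  0.00025172,  0.00054581,  0.00032962, -0.00162676,
       -0.00191541,  0.00089416]), 'effort': array([-6.99968314e-05, -3.79912591e+01,  1.45854363e-01, -2.30589384e+01,
        1.23630016e-02,  1.36570312e-02,  2.77454347e-06]), 'tool_pos': array([ 0.17633711, -0.52019306,  0.23021788]), 'ee_rot': array([ 0.57515292, -0.5742343 ,  0.41267338, -0.4112843 ]), 'force': array([-0.22432968,  0.40636442, -0.08812764]), 'ft_torque': array([ 0.01750807, -0.01634827,  0.01644289]), 'width': 0.0858732637416259}
scene {'fx': 516.9704686412288, 'fy': 516.9704686412288, 'cx': 274.27650576692577, 'cy': 214.13385915477397, 'dist': array([-0.08358682,  0.        ,  0.        ,  0.        ,  0.        ]), 'rvec': array([ 1.78788383,  1.33413445, -0.72245725]), 'tvec': array([-0.13475198, -0.16104888,  1.64016701])}
top {'fx': 510.3514503487568, 'fy': 510.3514503487568, 'cx': 284.82668321287883, 'cy': 208.20562293795317, 'dist': array([-0.03652716,  0.        ,  0.        ,  0.        ,  0.        ]), 'rvec': array([ 2.13303492, -2.11305212,  0.16205399]), 'tvec': array([9.52168452e-04, 5.32759780e-01, 1.12845221e+00])}
wrist {'fx': 314.1667887155883, 'fy': 314.1667887155883, 'cx': 279.8083348389874, 'cy': 210.45789422195045, 'dist': array([-0.04322943,  0.        ,  0.        ,  0.        ,  0.        ]), 'rvec': array([-2.37547788,  1.70243097,  0.22532064]), 'tvec': array([-0.54894356, -0.03217618,  0.37794149])}
```

View pics/a_scene.png

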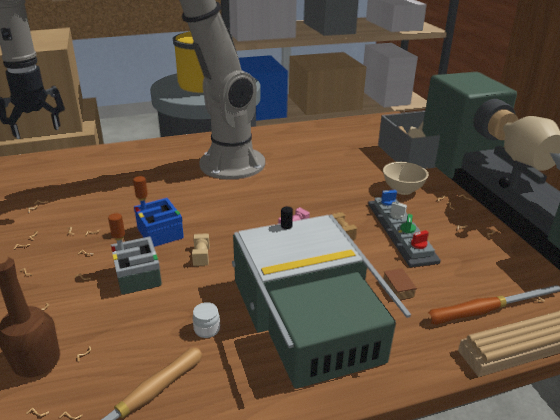

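View pics/a_top.png

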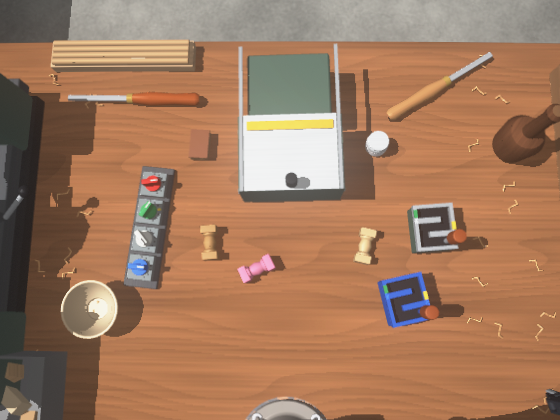

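View pics/a_wrist.png

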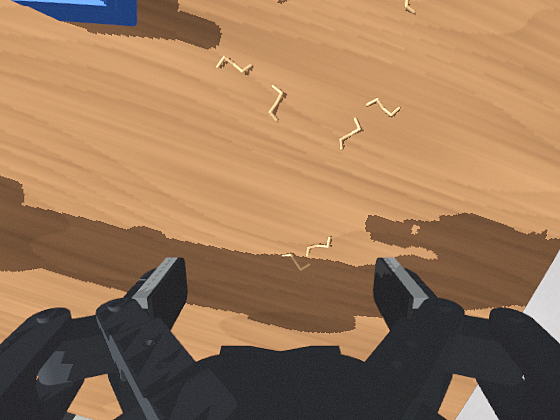

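The top picture shows the tub at (290,130), the grey/green gate at (435,230) with its lever at about (457,237), and the blue decoy below it. The knob row is at (150,225). Two spindles lie at (208,242) and (366,245), and the pink decoy is at (257,268).

```bash
cat > h.py <<'E'
from bench import env,cams
import cv2,numpy as np
from scipy.spatial.transform import Rotation as R
def K(c): return np.array([[c['fx'],0,c['cx']],[0,c['fy'],c['cy']],[0,0,1.]])
def toW(c,px,z):
    """pixel -> world at height z"""
    p=np.array(px,float).reshape(-1,1,2)
    u=cv2.undistortPoints(p,K(c),c['dist']).reshape(-1,2)
    Rm=cv2.Rodrigues(c['rvec'])[0]; C=-Rm.T@c['tvec']
    d=np.c_[u,np.ones(len(u))]@Rm
    return C+d*((z-C[2])/d[:,2])[:,None]
def toP(c,X):
    return cv2.projectPoints(np.array(X,float).reshape(-1,1,3),c['rvec'],c['tvec'],K(c),c['dist'])[0].reshape(-1,2)
def tool():
    s=env.sense(); q=s['ee_rot']; return s['tool_pos'],R.from_quat([q[1],q[2],q[3],q[0]]).as_matrix(),s
def st():
    p,M,s=tool(); print('t',round(s['time'],2),'tcp',p.round(4),'F',s['force'].round(1),'w',round(s['width'],4),'xaxis',M[:,0].round(3),'y',M[:,1].round(3),'z',M[:,2].round(3),'q',s['qpos'].round(2))
E
python3 - <<'E'
from h import *
st()
t=cv2.imread('pics/a_top.png')
cv2.imwrite('pics/z1.png',cv2.resize(t[190:340,350:490],None,fx=4,fy=4,interpolation=cv2.INTER_CUBIC))
cv2.imwrite('pics/z2.png',cv2.resize(t[150:300,110:290],None,fx=4,fy=4,interpolation=cv2.INTER_CUBIC))
for l in ['spindle1','gate','lever_grip','cover_knob','knob_green','knob_red','knob_white','knob_blue','tub','wax_tin','sanding_block']:
    print(l,[(round(d['p'],2),d['box']) for d in cams.search_frame('top',l)][:6])
E
```

```text
t 0.15 tcp [ 0.1764 -0.5204  0.2305] F [-0.3  0.5 -0.8] w 0.0856 xaxis [ 0.321 -0.947 -0.002] y [-0.001  0.002 -1.   ] z [ 0.947  0.321 -0.   ] q [ 1.2   0.31  0.01  1.51 -0.    1.32 -0.03]
spindle1 [(0.81, [198.8, 223.9, 21.0, 40.4]), (0.74, [235.5, 255.1, 40.1, 28.2]), (0.59, [351.0, 229.6, 23.8, 35.5])]
gate [(0.88, [406.8, 204.0, 59.7, 49.8]), (0.75, [444.4, 229.8, 19.3, 14.8]), (0.72, [377.4, 270.3, 61.9, 58.1]), (0.63, [415.8, 303.5, 24.7, 15.3]), (0.58, [419.1, 305.3, 22.0, 13.9]), (0.53, [443.8, 226.7, 24.4, 17.7])]
lever_grip [(0.48, [445.7, 228.7, 18.8, 15.2])]
cover_knob [(0.69, [242.3, 112.8, 96.3, 80.0])]
knob_green [(0.69, [138.8, 202.3, 16.6, 16.6])]
knob_red [(0.57, [139.4, 173.0, 23.2, 16.3])]
knob_white [(0.56, [134.3, 231.9, 15.3, 13.6])]
knob_blue [(0.63, [128.8, 259.3, 19.9, 17.3])]
tub [(0.6, [239.4, 42.0, 104.9, 162.4])]
wax_tin [(0.62, [363.6, 133.6, 24.5, 23.6])]
sanding_block [(0.97, [188.8, 128.5, 23.6, 32.3])]
```

View pics/z1.png

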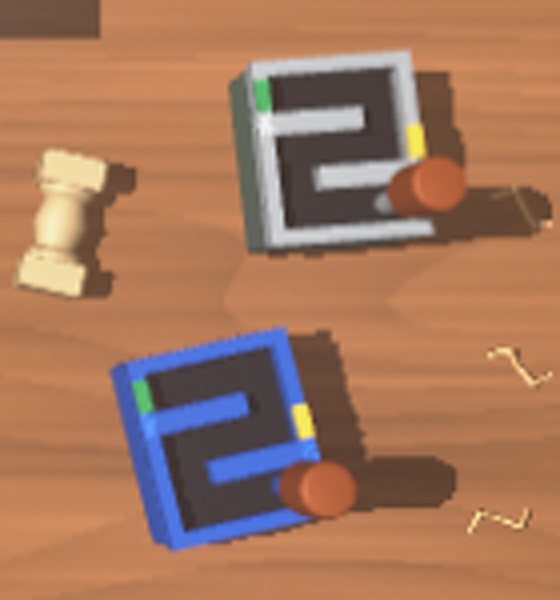

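View pics/z2.png

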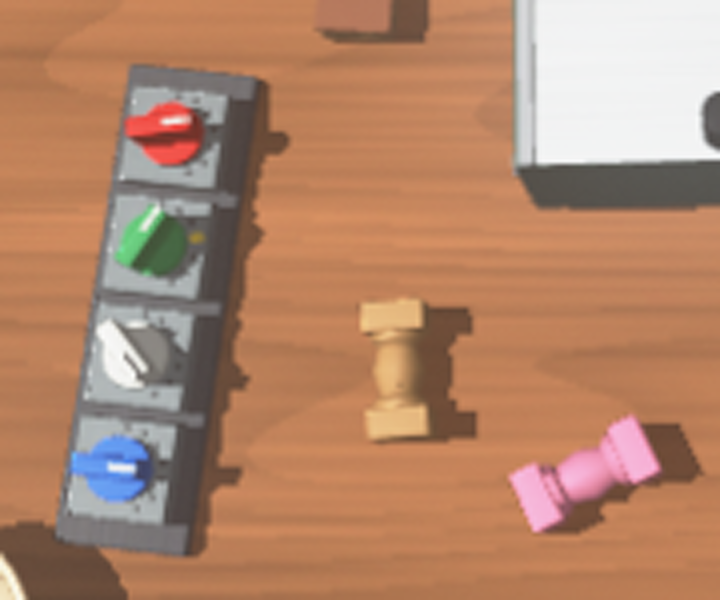

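```bash
python3 - <<'E'
from h import *
c=cams.calibration('top')
g=toW(c,[(412.5,206.25),(452.5,203),(458.25,247.5),(417,251.75)],.066); print('gate',g.round(4),g.mean(0))
for i in range(4): print(np.linalg.norm(g[i]-g[(i+1)%4]).round(4))
ex=(g[0]+g[1]-g[2]-g[3])/2; ey=(g[0]+g[3]-g[1]-g[2])/2; print('ang',np.arctan2(ex[1],ex[0]),np.arctan2(-ey[0],ey[1]))
lev=toW(c,[(459.5,236)],.15)[0]; print('lever',lev)
a=np.arctan2(-ey[0],ey[1]); m=g.mean(0)
print('pred PARK',m[:2]+np.array([[np.cos(a),-np.sin(a)],[np.sin(a),np.cos(a)]])@[-.032,-.025])
# wood traces
o=cv2.imread('pics/a_top.png')
for l in ['spindle1','knob_green','cover_knob']:
    for d in cams.trace('top',l):
        m=d['pixels'].astype(np.uint8)
        cnt=max(cv2.findContours(m,0,2)[0],key=cv2.contourArea)
        r=cv2.minAreaRect(cnt); b=toW(c,cv2.boxPoints(r),{'spindle1':.03,'knob_green':.05,'cover_knob':.131}[l])
        print(l,round(d['p'],2),np.round(r[0],1),b.mean(0).round(4),b.round(3)[:,:2].tolist())
# tub cover corners z=.131 & knob top
t=toW(c,[(244,191),(343,191),(334,114),(245,114)],.131);print('cover',t.round(4))
print('coverknob top',toW(c,[(291,177)],.176), 'base?')
off=np.array([110,150])
for n,p in dict(red=(168,128),green=(148,240),white=(122,350),blue=(105,463)).items():
    print(n,toW(c,[np.array(p)/4+off],.060)[0].round(4))
st()
E
python3 - <<'E'
import cv2
t=cv2.imread('pics/a_top.png')
cv2.imwrite('pics/z3.png',cv2.resize(t[100:210,230:355],None,fx=5,fy=5,interpolation=cv2.INTER_CUBIC))
t=cv2.imread('pics/a_scene.png')
cv2.imwrite('pics/z4.png',cv2.resize(t[160:280,80:440],None,fx=2.2,fy=2.2,interpolation=cv2.INTER_CUBIC))
E
```

```text
gate [[ 0.536  -0.2826  0.066 ]
 [ 0.5441 -0.3733  0.066 ]
 [ 0.4434 -0.3817  0.066 ]
 [ 0.4333 -0.2894  0.066 ]] [ 0.48920806 -0.33174869  0.066     ]
0.0911
0.101
0.0928
0.1029
ang 0.0746646193107804 0.0998640817647701
lever [ 0.45912752 -0.35843542  0.15      ]
pred PARK [ 0.45985995 -0.35981448]
spindle1 0.84 [364.  245.9] [ 0.4492 -0.1768  0.03  ] [[0.412, -0.149], [0.494, -0.166], [0.486, -0.205], [0.404, -0.187]]
spindle1 0.78 [255.8 269.1] [0.3936 0.0711 0.03  ] [[0.392, 0.116], [0.429, 0.044], [0.395, 0.026], [0.358, 0.098]]
spindle1 0.68 [209.  242.5] [0.4538 0.181  0.03  ] [[0.494, 0.204], [0.496, 0.164], [0.414, 0.158], [0.412, 0.198]]
knob_green 0.54 [148.4 210.7] [0.5237 0.3208 0.05  ] [[0.515, 0.344], [0.547, 0.33], [0.532, 0.298], [0.5, 0.312]]
cover_knob 0.56 [290.1 151.6] [ 0.6443 -0.0056  0.131 ] [[0.727, 0.102], [0.734, -0.107], [0.562, -0.11], [0.555, 0.093]]
cover [[ 0.5548  0.0924  0.131 ]
 [ 0.5563 -0.1199  0.131 ]
 [ 0.7293 -0.1017  0.131 ]
 [ 0.7284  0.0945  0.131 ]]
coverknob top [[ 0.57564756 -0.00868635  0.176     ]] base?
red [0.5893 0.3133 0.06  ]
green [0.5236 0.3212 0.06  ]
white [0.4603 0.3325 0.06  ]
blue [0.3963 0.3384 0.06  ]
t 0.85 tcp [ 0.1766 -0.5209  0.2313] F [-0.6  0.9 -1.3] w 0.0857 xaxis [ 0.321 -0.947  0.   ] y [-0. -0. -1.] z [ 0.947  0.321 -0.   ] q [ 1.2   0.31  0.01  1.51 -0.    1.32 -0.03]
```

View pics/z3.png

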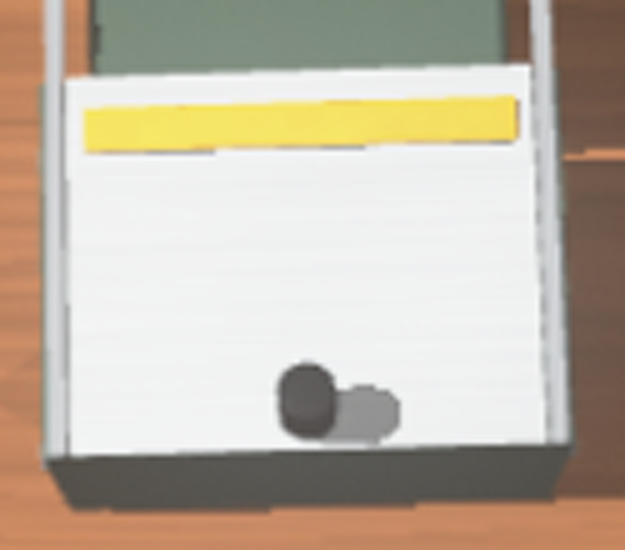

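View pics/z4.png

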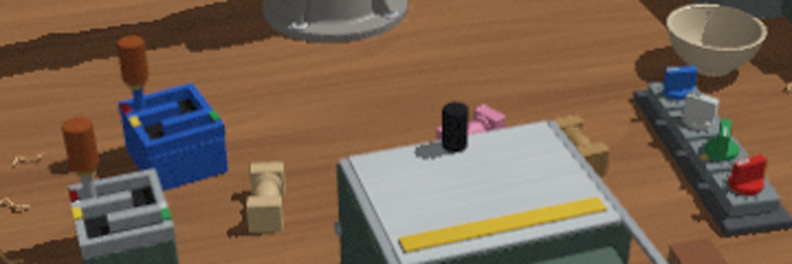

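carry_out --motion '[{"delta_rot":[0,0.86,0],"gripper":1},{"delta_rot":[0,0.86,0],"gripper":1},{"offset":[-0.34,0,0.74],"gripper":1},{"offset":[-0.34,0,0.74],"gripper":1},{"offset":[-0.34,0,0.74],"gripper":1},{"offset":[-0.34,0,0.74],"gripper":1},{"offset":[-0.34,0,0.74],"gripper":1},{"offset":[-0.34,0,0.74],"gripper":1},{"offset":[-0.34,0,0.74],"gripper":1},{"offset":[-0.34,0,0.74],"gripper":1},{"gripper":1},{"gripper":1}]'

```text
invalid input
```

```bash
python3 - <<'E'
from h import *
st()
cv2.imwrite('pics/b_w.png',cams.read_camera('wrist'))
c=cams.calibration('wrist')
print(toP(c,[[.459,-.3585,.15],[.459,-.3585,.1],[.4892,-.3317,.066]]))
E
```

```text
t 0.85 tcp [ 0.1766 -0.5209  0.2313] F [-0.6  0.9 -1.3] w 0.0857 xaxis [ 0.321 -0.947  0.   ] y [-0. -0. -1.] z [ 0.947  0.321 -0.   ] q [ 1.2   0.31  0.01  1.51 -0.    1.32 -0.03]
[[ 172.1412644  -305.66042675]
 [ 191.43357051 -231.23924921]
 [ 181.6813906  -238.0153376 ]]
```

View pics/b_w.png

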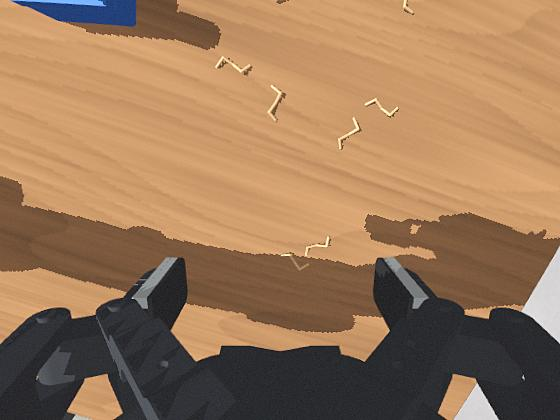

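The call was refused, probably because each row needs all three keys.

carry_out --motion '[{"offset":[0,0,0],"delta_rot":[0,0.86,0],"gripper":1},{"offset":[0,0,0],"delta_rot":[0,0.86,0],"gripper":1},{"offset":[-0.34,0,0.74],"delta_rot":[0,0,0],"gripper":1},{"offset":[-0.34,0,0.74],"delta_rot":[0,0,0],"gripper":1},{"offset":[-0.34,0,0.74],"delta_rot":[0,0,0],"gripper":1},{"offset":[-0.34,0,0.74],"delta_rot":[0,0,0],"gripper":1},{"offset":[-0.34,0,0.74],"delta_rot":[0,0,0],"gripper":1},{"offset":[-0.34,0,0.74],"delta_rot":[0,0,0],"gripper":1},{"offset":[-0.34,0,0.74],"delta_rot":[0,0,0],"gripper":1},{"offset":[-0.34,0,0.74],"delta_rot":[0,0,0],"gripper":1},{"offset":[0,0,0],"delta_rot":[0,0,0],"gripper":1},{"offset":[0,0,0],"delta_rot":[0,0,0],"gripper":1}]'

```text
time: 2.1
tool_pos: [0.4607, -0.3587, 0.231]
ee_rot: [-0.522, 0.522, -0.477, 0.477]
force: [-0.4, -0.6, 0.9]
width: 0.0858
```

```bash
python3 - <<'E'
from h import *
st()
cv2.imwrite('pics/b_w.png',cams.read_camera('wrist'))
c=cams.calibration('wrist')
print(toP(c,[[.459,-.3585,.15],[.459,-.3585,.1],[.4892,-.3317,.066]]))
E
```

```text
t 2.1 tcp [ 0.4607 -0.3587  0.231 ] F [-0.4 -0.6  0.9] w 0.0858 xaxis [ 0.09  -0.996 -0.   ] y [-0.  0. -1.] z [ 0.996  0.09  -0.   ] q [ 0.71  0.39 -0.11  1.41  0.04  1.35 -0.88]
[[277.85893734 219.22407908]
 [278.19555123 203.24679359]
 [253.5780634  162.62604534]]
```

View pics/b_w.png

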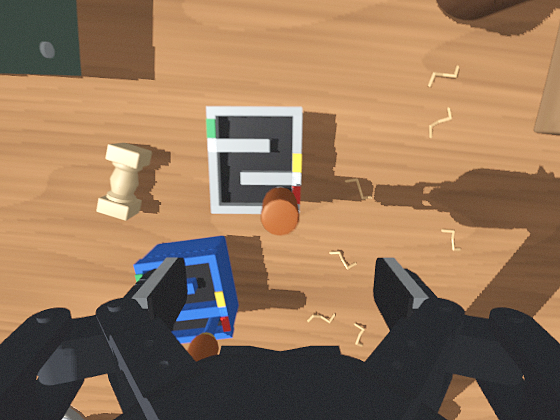

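The wrist picture shows the lever top at about (281,215). That is within about 3 mm of the prediction, and the gate lies square to the tool. I descend and grip.

carry_out --motion '[{"offset":[0.02,0.49,0],"delta_rot":[0,0,0],"gripper":1},{"offset":[0,0.49,0],"delta_rot":[0,0,0],"gripper":1},{"offset":[0,0.49,0],"delta_rot":[0,0,0],"gripper":1},{"offset":[0,0.49,0],"delta_rot":[0,0,0],"gripper":1},{"offset":[0,0.49,0],"delta_rot":[0,0,0],"gripper":1},{"offset":[0,0,0],"delta_rot":[0,0,0],"gripper":1},{"offset":[0,0,0],"delta_rot":[0,0,0],"gripper":0},{"offset":[0,0,0],"delta_rot":[0,0,0],"gripper":0},{"offset":[0,0,0],"delta_rot":[0,0,0],"gripper":0},{"offset":[0,0,0],"delta_rot":[0,0,0],"gripper":0},{"offset":[0,0,0],"delta_rot":[0,0,0],"gripper":0},{"offset":[0,0,0],"delta_rot":[0,0,0],"gripper":0},{"offset":[0,0,0],"delta_rot":[0,0,0],"gripper":0}]' --force 50

```text
time: 3.45
tool_pos: [0.4606, -0.3588, 0.1105]
ee_rot: [0.522, -0.521, 0.478, -0.477]
force: [-1.4, 4.5, 5.8]
width: 0.0291
```

carry_out --motion '[{"offset":[-0.2,0,0],"delta_rot":[0,0,0],"gripper":0},{"offset":[-0.2,0,0],"delta_rot":[0,0,0],"gripper":0},{"offset":[-0.2,0,0],"delta_rot":[0,0,0],"gripper":0},{"offset":[-0.2,0,0],"delta_rot":[0,0,0],"gripper":0},{"offset":[-0.2,0,0],"delta_rot":[0,0,0],"gripper":0},{"offset":[0,0,0],"delta_rot":[0,0,0],"gripper":0},{"offset":[0,0,0],"delta_rot":[0,0,0],"gripper":0}]'

```text
time: 4.15
tool_pos: [0.4564, -0.3095, 0.1105]
ee_rot: [0.522, -0.521, 0.477, -0.478]
force: [-0.8, 0.1, 9.3]
width: 0.029
```

carry_out --motion '[{"offset":[0,0,0.16],"delta_rot":[0,0,0],"gripper":0},{"offset":[0,0,0.16],"delta_rot":[0,0,0],"gripper":0},{"offset":[0,0,0.16],"delta_rot":[0,0,0],"gripper":0},{"offset":[0,0,0.16],"delta_rot":[0,0,0],"gripper":0},{"offset":[0,0,0],"delta_rot":[0,0,0],"gripper":0},{"offset":[0,0,0],"delta_rot":[0,0,0],"gripper":0}]'

```text
time: 4.75
tool_pos: [0.4887, -0.3068, 0.1105]
ee_rot: [0.522, -0.521, 0.477, -0.478]
force: [-0.0, 0.3, 7.7]
width: 0.0289
```

Moved the full 32 mm with no resisting force. Next it goes down leg 2 to LOAD.

carry_out --motion '[{"offset":[0.2,0,0],"delta_rot":[0,0,0],"gripper":0},{"offset":[0.2,0,0],"delta_rot":[0,0,0],"gripper":0},{"offset":[0.2,0,0],"delta_rot":[0,0,0],"gripper":0},{"offset":[0.2,0,0],"delta_rot":[0,0,0],"gripper":0},{"offset":[0.2,0,0],"delta_rot":[0,0,0],"gripper":0},{"offset":[0,0,0],"delta_rot":[0,0,0],"gripper":0},{"offset":[0,0,0],"delta_rot":[0,0,0],"gripper":0},{"offset":[0,0,0],"delta_rot":[0,0,0],"gripper":0}]'

```text
time: 5.55
tool_pos: [0.4929, -0.3558, 0.1105]
ee_rot: [0.522, -0.521, 0.477, -0.478]
force: [-1.6, 1.7, 8.6]
width: 0.0288
```

```bash
python3 - <<'E'
from h import *
st()
cv2.imwrite('pics/c_w.png',cams.read_camera('wrist'))
cv2.imwrite('pics/c_s.png',cv2.resize(cams.read_camera('scene')[150:320,60:300],None,fx=3,fy=3))
E
```

```text
t 5.55 tcp [ 0.4929 -0.3558  0.1105] F [-1.6  1.7  8.6] w 0.0288 xaxis [ 0.088 -0.996 -0.001] y [ 0.002  0.002 -1.   ] z [0.996 0.088 0.002] q [ 0.67  0.52 -0.11  1.51  0.06  1.11 -0.93]
```

View pics/c_w.png

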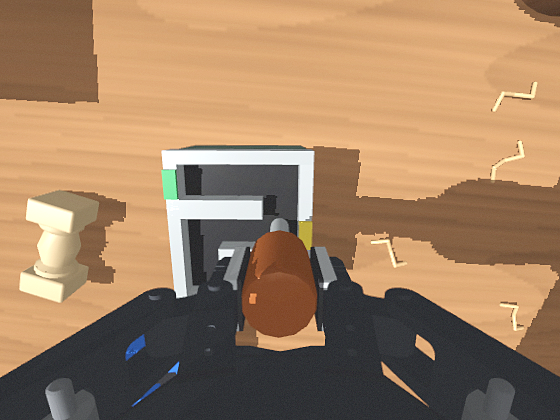

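View pics/c_s.png

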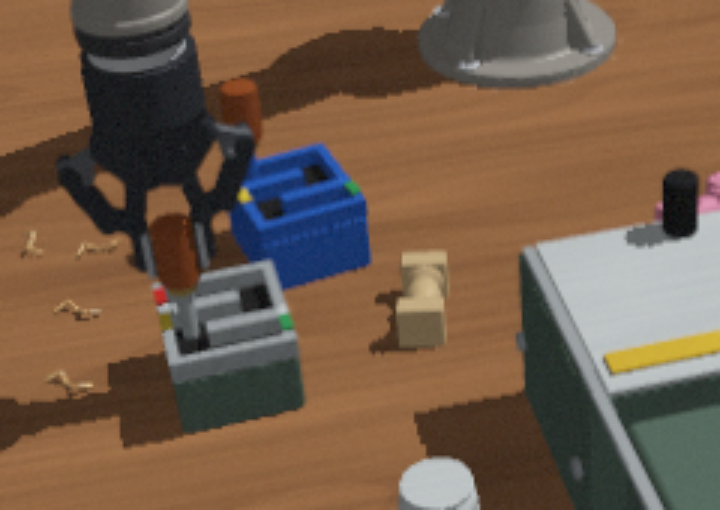

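carry_out --motion '[{"offset":[0,0,0],"delta_rot":[0,0,0],"gripper":1},{"offset":[0,0,0],"delta_rot":[0,0,0],"gripper":1},{"offset":[0,0,0],"delta_rot":[0,0,0],"gripper":1},{"offset":[0,0,0],"delta_rot":[0,0,0],"gripper":1},{"offset":[0,0,0],"delta_rot":[0,0,0],"gripper":1},{"offset":[0,-0.4,0],"delta_rot":[0,0,0],"gripper":1},{"offset":[0,-0.8,0],"delta_rot":[0,0,0],"gripper":1},{"offset":[0,-0.8,0],"delta_rot":[0,0,0],"gripper":1}]'

```text
time: 6.45
tool_pos: [0.4909, -0.3575, 0.2088]
ee_rot: [-0.521, 0.521, -0.479, 0.477]
force: [1.3, -0.9, 0.4]
width: 0.0854
```

```bash
python3 - <<'E'
from h import *
st()
c=cams.calibration('top')
P=lambda *a:[(x/5+230,y/5+100) for x,y in a]
for n,p,z in [('front',P((70,455),(547,443)),.131),('rear',P((65,78),(530,65)),.131),('yellow',P((85,152),(518,141)),.131),('yellow2',P((85,108),(517,96)),.131),('left',P((68,80),(70,455)),.131),('right',P((530,65),(547,445)),.131),('tubfront',P((45,465),(573,447)),.125),('post',P((307,380)),.176)]:
    w=toW(c,p,z); print(n,w.round(4).tolist(), (np.arctan2(-(w[0]-w[-1])[0],(w[0]-w[-1])[1])).round(3))
p,M,s=tool()
d=np.array([.5765,-.0087,.205])-p; print('local',M.T@d/.05)
E
```

```text
t 6.45 tcp [ 0.4909 -0.3575  0.2088] F [ 1.3 -0.9  0.4] w 0.0854 xaxis [ 0.087 -0.996 -0.002] y [-0.002  0.002 -1.   ] z [ 0.996  0.087 -0.002] q [ 0.68  0.45 -0.11  1.37  0.05  1.33 -0.92]
front [[0.5548, 0.0924, 0.131], [0.5615, -0.1122, 0.131]] 0.033
rear [[0.7247, 0.0989, 0.131], [0.7316, -0.1061, 0.131]] 0.034
yellow [[0.6906, 0.0892, 0.131], [0.6966, -0.1006, 0.131]] 0.031
yellow2 [[0.7109, 0.0897, 0.131], [0.7173, -0.1003, 0.131]] 0.034
left [[0.7238, 0.0975, 0.131], [0.5548, 0.0924, 0.131]] -1.54
right [[0.7316, -0.1061, 0.131], [0.5607, -0.1122, 0.131]] -1.535
tubfront [[0.5516, 0.1037, 0.125], [0.5611, -0.1239, 0.125]] 0.042
post [[0.5778, -0.0095, 0.176]] -0.0
local [-6.80131479  0.08497849  2.30963259]
```

carry_out --motion '[{"offset":[0,0,0],"delta_rot":[0,0.38,0],"gripper":1},{"offset":[-0.86,0,0.247],"delta_rot":[0,0,0],"gripper":1},{"offset":[-0.86,0,0.247],"delta_rot":[0,0,0],"gripper":1},{"offset":[-0.86,0,0.247],"delta_rot":[0,0,0],"gripper":1},{"offset":[-0.86,0,0.247],"delta_rot":[0,0,0],"gripper":1},{"offset":[-0.86,0,0.247],"delta_rot":[0,0,0],"gripper":1},{"offset":[-0.86,0,0.247],"delta_rot":[0,0,0],"gripper":1},{"offset":[-0.86,0,0.247],"delta_rot":[0,0,0],"gripper":1},{"offset":[-0.86,0,0.247],"delta_rot":[0,0,0],"gripper":1},{"offset":[0,0,0],"delta_rot":[0,0,0],"gripper":1},{"offset":[0,0,0],"delta_rot":[0,0,0],"gripper":1}]'

```text
time: 7.55
tool_pos: [0.5788, -0.0089, 0.2086]
ee_rot: [-0.509, 0.509, -0.491, 0.49]
force: [-0.0, -1.7, -0.5]
width: 0.0852
```

```bash
python3 - <<'E'
from h import *
st()
cv2.imwrite('pics/d_w.png',cams.read_camera('wrist'))
c=cams.calibration('wrist')
print(toP(c,[[.5778,-.0095,.176]]))
cv2.imwrite('pics/d_t.png',cams.read_camera('top'))
E
```

```text
t 7.55 tcp [ 0.5788 -0.0089  0.2086] F [-0.  -1.7 -0.5] w 0.0852 xaxis [ 0.038 -0.999 -0.   ] y [-0.001  0.    -1.   ] z [ 0.999  0.038 -0.001] q [ 0.16  0.4  -0.24  1.46  0.1   1.3  -1.62]
[[277.20263882 243.92953358]]
```

View pics/d_w.png

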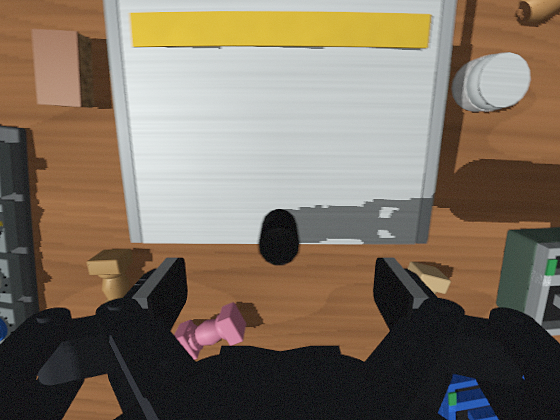

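View pics/d_t.png

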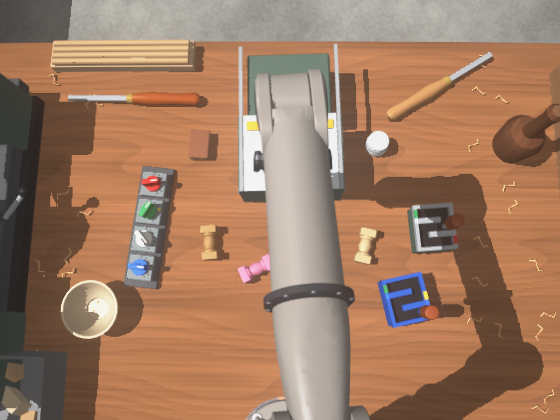

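carry_out --motion '[{"offset":[0,0.43,0],"delta_rot":[0,0,0],"gripper":1},{"offset":[0,0.43,0],"delta_rot":[0,0,0],"gripper":1},{"offset":[0,0.43,0],"delta_rot":[0,0,0],"gripper":1},{"offset":[0,0,0],"delta_rot":[0,0,0],"gripper":0},{"offset":[0,0,0],"delta_rot":[0,0,0],"gripper":0},{"offset":[0,0,0],"delta_rot":[0,0,0],"gripper":0},{"offset":[0,0,0],"delta_rot":[0,0,0],"gripper":0},{"offset":[0,0,0],"delta_rot":[0,0,0],"gripper":0},{"offset":[0,0,0],"delta_rot":[0,0,0],"gripper":0},{"offset":[0,0,0],"delta_rot":[0,0,0],"gripper":0}]'

```text
time: 8.65
tool_pos: [0.5799, -0.0072, 0.1467]
ee_rot: [0.511, -0.507, 0.491, -0.491]
force: [-0.6, 5.1, 5.9]
width: 0.0247
```

carry_out --motion '[{"offset":[0,0,0.4],"delta_rot":[0,0,0],"gripper":0},{"offset":[0,0,0.4],"delta_rot":[0,0,0],"gripper":0},{"offset":[0,0,0.4],"delta_rot":[0,0,0],"gripper":0},{"offset":[0,0,0.4],"delta_rot":[0,0,0],"gripper":0},{"offset":[0,0,0.4],"delta_rot":[0,0,0],"gripper":0},{"offset":[0,0,0.4],"delta_rot":[0,0,0],"gripper":0},{"offset":[0,0,0.4],"delta_rot":[0,0,0],"gripper":0},{"offset":[0,0,0.05],"delta_rot":[0,0,0],"gripper":0},{"offset":[0,0,0],"delta_rot":[0,0,0],"gripper":0},{"offset":[0,0,0],"delta_rot":[0,0,0],"gripper":0},{"offset":[0,0,0],"delta_rot":[0,0,0],"gripper":0}]'

```text
time: 9.75
tool_pos: [0.7209, -0.0024, 0.1466]
ee_rot: [0.51, -0.508, 0.492, -0.49]
force: [-4.5, 4.6, 5.6]
width: 0.0243
```

```bash
python3 - <<'E'
from h import *
st()
cv2.imwrite('pics/e_s.png',cams.read_camera('scene'))
E
```

```text
t 9.75 tcp [ 0.7209 -0.0024  0.1466] F [-4.5  4.6  5.6] w 0.0243 xaxis [ 0.036 -0.999 -0.004] y [ 0.     0.004 -1.   ] z [0.999 0.036 0.   ] q [ 0.09  0.73 -0.21  1.07  0.14  1.35 -1.63]
```

View pics/e_s.png

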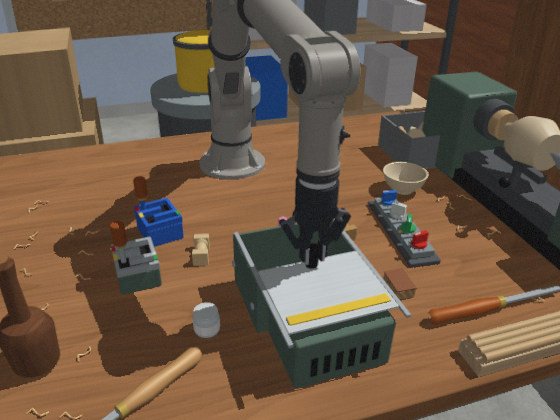

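carry_out --motion '[{"offset":[0,0,0],"delta_rot":[0,0,0],"gripper":1},{"offset":[0,0,0],"delta_rot":[0,0,0],"gripper":1},{"offset":[0,0,0],"delta_rot":[0,0,0],"gripper":1},{"offset":[0,0,0],"delta_rot":[0,0,0],"gripper":1},{"offset":[0,0,0],"delta_rot":[0,0,0],"gripper":1},{"offset":[0,-0.75,0],"delta_rot":[0,0,0],"gripper":1},{"offset":[0,-0.75,0],"delta_rot":[0,0,0],"gripper":1},{"offset":[0,0,0],"delta_rot":[0,0.845,0],"gripper":1},{"offset":[0,0,0],"delta_rot":[0,0.845,0],"gripper":1},{"offset":[0.643,0,-0.663],"delta_rot":[0,0,0],"gripper":1},{"offset":[0.643,0,-0.663],"delta_rot":[0,0,0],"gripper":1},{"offset":[0.643,0,-0.663],"delta_rot":[0,0,0],"gripper":1},{"offset":[0.643,0,-0.663],"delta_rot":[0,0,0],"gripper":1},{"offset":[0.643,0,-0.663],"delta_rot":[0,0,0],"gripper":1},{"offset":[0.643,0,-0.663],"delta_rot":[0,0,0],"gripper":1},{"offset":[0.643,0,-0.663],"delta_rot":[0,0,0],"gripper":1},{"offset":[0,0,0],"delta_rot":[0,0,0],"gripper":1},{"offset":[0,0,0],"delta_rot":[0,0,0],"gripper":1}]'

```text
time: 11.6
tool_pos: [0.4481, -0.1809, 0.2198]
ee_rot: [-0.446, 0.446, -0.548, 0.549]
force: [0.6, 1.7, 0.2]
width: 0.0851
```

```bash
python3 - <<'E'
from h import *
st()
cv2.imwrite('pics/f_w.png',cams.read_camera('wrist'))
c=cams.calibration('wrist')
p,M,s=tool()
for d in cams.trace('wrist','spindle1'):
    cnt=max(cv2.findContours(d['pixels'].astype(np.uint8),0,2)[0],key=cv2.contourArea)
    b=toW(c,cv2.boxPoints(cv2.minAreaRect(cnt)),.03); 
    print(round(d['p'],2),d['box'],b.mean(0).round(4),b[:,:2].round(3).tolist())
print(toP(c,[[.449,-.177,.03]]))
cv2.imwrite('pics/f_t.png',cams.read_camera('top'))
E
```

```text
t 11.6 tcp [ 0.4481 -0.1809  0.2198] F [0.6 1.7 0.2] w 0.0851 xaxis [-0.204 -0.979  0.   ] y [ 0.001 -0.    -1.   ] z [ 0.979 -0.204  0.001] q [ 0.46  0.19 -0.12  1.7   0.02  1.25 -1.45]
0.82 [259.0, 147.4, 35.8, 77.5] [ 0.4537 -0.1766  0.03  ] [[0.498, -0.168], [0.491, -0.202], [0.409, -0.187], [0.417, -0.15]]
0.74 [46.6, 238.6, 77.0, 67.4] [0.4013 0.0674 0.03  ] [[0.395, 0.122], [0.442, 0.027], [0.409, 0.013], [0.359, 0.109]]
0.57 [0.0, 240.1, 25.5, 33.7] [0.4364 0.1469 0.03  ] [[0.418, 0.172], [0.461, 0.152], [0.455, 0.122], [0.412, 0.142]]
[[278.21884097 191.32663966]]
```

View pics/f_w.png

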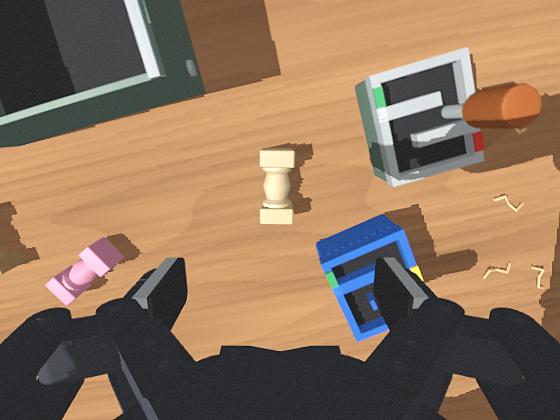

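View pics/f_t.png

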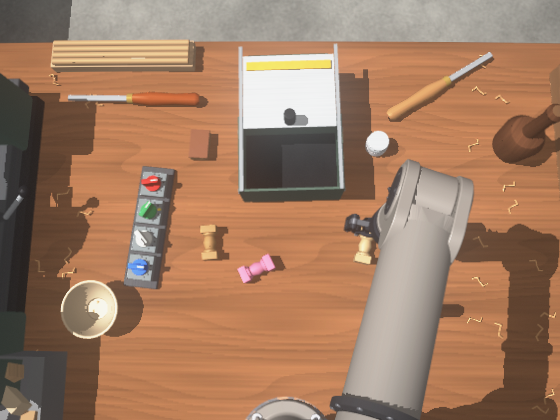

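The spindle is at (277,187), in line with the tool, and the pink one is well to the left. The cover stands fully open and the lever is at LOAD. Now I grasp.

carry_out --motion '[{"offset":[-0.095,0.7,0.06],"delta_rot":[0,0,0],"gripper":1},{"offset":[0,0.8,0],"delta_rot":[0,0,0],"gripper":1},{"offset":[0,0.8,0],"delta_rot":[0,0,0],"gripper":1},{"offset":[0,0.8,0],"delta_rot":[0,0,0],"gripper":1},{"offset":[0,0.6,0],"delta_rot":[0,0,0],"gripper":1},{"offset":[0,0.4,0],"delta_rot":[0,0,0],"gripper":1},{"offset":[0,0.16,0],"delta_rot":[0,0,0],"gripper":1},{"offset":[0,0,0],"delta_rot":[0,0,0],"gripper":1},{"offset":[0,0,0],"delta_rot":[0,0,0],"gripper":0},{"offset":[0,0,0],"delta_rot":[0,0,0],"gripper":0},{"offset":[0,0,0],"delta_rot":[0,0,0],"gripper":0},{"offset":[0,0,0],"delta_rot":[0,0,0],"gripper":0},{"offset":[0,0,0],"delta_rot":[0,0,0],"gripper":0},{"offset":[0,0,0],"delta_rot":[0,0,0],"gripper":0},{"offset":[0,0,0],"delta_rot":[0,0,0],"gripper":0}]' --force 60

```text
time: 13.25
tool_pos: [0.4537, -0.1764, 0.0074]
ee_rot: [-0.447, 0.447, -0.547, 0.549]
force: [-0.7, 0.0, 5.9]
width: 0.0279
```

carry_out --motion '[{"offset":[0,-0.5,0],"delta_rot":[0,0,0],"gripper":0},{"offset":[0,-0.8,0],"delta_rot":[0,0,0],"gripper":0},{"offset":[0,-0.9,0],"delta_rot":[0,0,0],"gripper":0},{"offset":[0,-0.9,0],"delta_rot":[0,0,0],"gripper":0},{"offset":[0,-0.9,0],"delta_rot":[0,0,0],"gripper":0},{"offset":[0,-0.1,0],"delta_rot":[0,-0.85,0],"gripper":0},{"offset":[0,0,0],"delta_rot":[0,-0.85,0],"gripper":0},{"offset":[-0.48,0,0.7],"delta_rot":[0,0,0],"gripper":0},{"offset":[-0.48,0,0.7],"delta_rot":[0,0,0],"gripper":0},{"offset":[-0.48,0,0.7],"delta_rot":[0,0,0],"gripper":0},{"offset":[-0.48,0,0.7],"delta_rot":[0,0,0],"gripper":0},{"offset":[-0.48,0,0.7],"delta_rot":[0,0,0],"gripper":0},{"offset":[0,0,0],"delta_rot":[0,0,0],"gripper":0},{"offset":[0,0,0],"delta_rot":[0,0,0],"gripper":0}]'

```text
time: 14.65
tool_pos: [0.6229, -0.0484, 0.2097]
ee_rot: [-0.509, 0.51, -0.491, 0.49]
force: [-0.4, -0.2, -0.8]
width: 0.0282
```

```bash
python3 - <<'E'
from h import *
st()
cv2.imwrite('pics/g_w.png',cams.read_camera('wrist'))
E
```

```text
t 14.65 tcp [ 0.6229 -0.0484  0.2097] F [-0.4 -0.2 -0.8] w 0.0282 xaxis [ 0.038 -0.999 -0.001] y [-0.003  0.001 -1.   ] z [ 0.999  0.038 -0.003] q [ 0.19  0.49 -0.22  1.31  0.11  1.35 -1.56]
```

View pics/g_w.png

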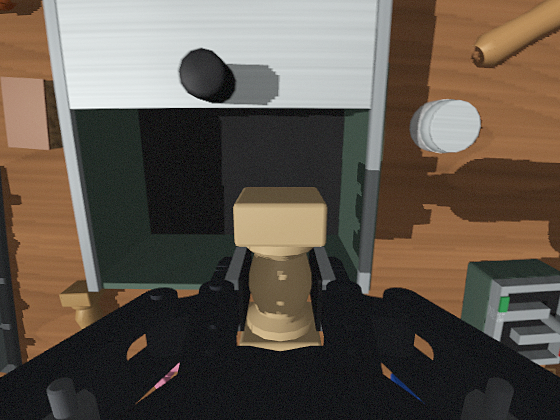

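The spindle is held firmly at (280,260), over the opening. I lower it and release.

carry_out --motion '[{"offset":[0,0.8,0],"delta_rot":[0,0,0],"gripper":0},{"offset":[0,0.8,0],"delta_rot":[0,0,0],"gripper":0},{"offset":[0,0.8,0],"delta_rot":[0,0,0],"gripper":0},{"offset":[0,0.8,0],"delta_rot":[0,0,0],"gripper":0},{"offset":[0,0.2,0],"delta_rot":[0,0,0],"gripper":0},{"offset":[0,0,0],"delta_rot":[0,0,0],"gripper":0.6},{"offset":[0,0,0],"delta_rot":[0,0,0],"gripper":0.6},{"offset":[0,0,0],"delta_rot":[0,0,0],"gripper":0.6},{"offset":[0,0,0],"delta_rot":[0,0,0],"gripper":0.6},{"offset":[0,-0.8,0],"delta_rot":[0,0,0],"gripper":0.6},{"offset":[0,-0.9,0],"delta_rot":[0,0,0],"gripper":0.6},{"offset":[0,-0.9,0],"delta_rot":[0,0,0],"gripper":0.6},{"offset":[0,-0.9,0],"delta_rot":[0,0,0],"gripper":0.6},{"offset":[0,0,0],"delta_rot":[0,0,0],"gripper":1}]'

```text
time: 16.1
tool_pos: [0.6284, -0.0495, 0.2265]
ee_rot: [0.513, -0.504, 0.486, -0.496]
force: [0.3, -0.7, -0.1]
width: 0.0641
```

```bash
python3 - <<'E'
from h import *
st()
cv2.imwrite('pics/h_w.png',cams.read_camera('wrist'))
cv2.imwrite('pics/h_t.png',cams.read_camera('top'))
c=cams.calibration('top')
for d in cams.trace('top','spindle1'):
    cnt=max(cv2.findContours(d['pixels'].astype(np.uint8),0,2)[0],key=cv2.contourArea)
    b=toW(c,cv2.boxPoints(cv2.minAreaRect(cnt)),.03); 
    print(round(d['p'],2),d['box'],b.mean(0).round(4),b[:,:2].round(3).tolist())
E
```

```text
t 16.1 tcp [ 0.6284 -0.0495  0.2265] F [ 0.3 -0.7 -0.1] w 0.0641 xaxis [ 0.035 -0.999  0.002] y [ 0.019 -0.001 -1.   ] z [0.999 0.035 0.019] q [ 0.2   0.48 -0.23  1.29  0.11  1.36 -1.56]
0.9 [233.1, 256.8, 41.0, 26.8] [0.3942 0.0709 0.03  ] [[0.392, 0.116], [0.43, 0.043], [0.396, 0.026], [0.359, 0.098]]
0.59 [198.3, 221.4, 19.7, 40.6] [0.4548 0.181  0.03  ] [[0.496, 0.204], [0.498, 0.164], [0.414, 0.158], [0.412, 0.198]]
```

View pics/h_w.png

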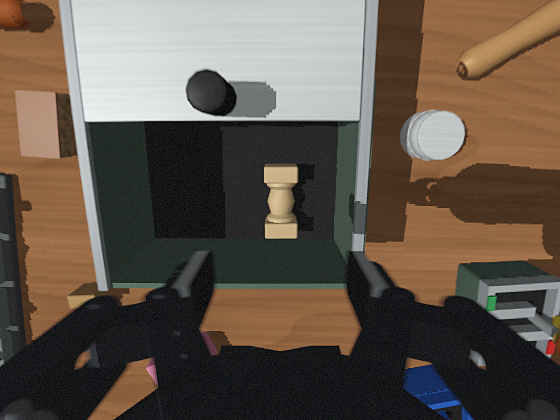

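View pics/h_t.png

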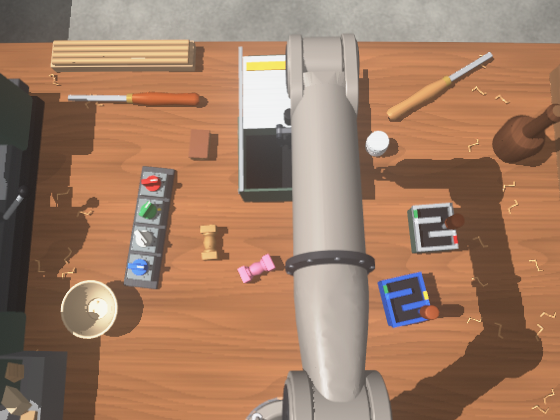

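carry_out --motion '[{"offset":[0,0,0],"delta_rot":[0,-0.18,0],"gripper":1},{"offset":[-0.68,0,-0.455],"delta_rot":[0,0,0],"gripper":1},{"offset":[-0.68,0,-0.455],"delta_rot":[0,0,0],"gripper":1},{"offset":[-0.68,0,-0.455],"delta_rot":[0,0,0],"gripper":1},{"offset":[-0.68,0,-0.455],"delta_rot":[0,0,0],"gripper":1},{"offset":[-0.68,0,-0.455],"delta_rot":[0,0,0],"gripper":1},{"offset":[-0.68,0,-0.455],"delta_rot":[0,0,0],"gripper":1},{"offset":[-0.68,0,-0.455],"delta_rot":[0,0,0],"gripper":1},{"offset":[0,0,0],"delta_rot":[0,0,0],"gripper":1},{"offset":[0,0,0],"delta_rot":[0,0,0],"gripper":1}]'

```text
time: 17.25
tool_pos: [0.4487, 0.1787, 0.2152]
ee_rot: [-0.515, 0.517, -0.484, 0.484]
force: [0.0, -0.5, 0.3]
width: 0.0853
```

```bash
python3 - <<'E'
from h import *
st()
cv2.imwrite('pics/i_w.png',cams.read_camera('wrist'))
c=cams.calibration('wrist')
for d in cams.trace('wrist','spindle1'):
    cnt=max(cv2.findContours(d['pixels'].astype(np.uint8),0,2)[0],key=cv2.contourArea)
    b=toW(c,cv2.boxPoints(cv2.minAreaRect(cnt)),.03); 
    print(round(d['p'],2),d['box'],b.mean(0).round(4),b[:,:2].round(3).tolist())
E
```

```text
t 17.25 tcp [0.4487 0.1787 0.2152] F [ 0.  -0.5  0.3] w 0.0853 xaxis [ 0.064 -0.998  0.001] y [-0.002 -0.001 -1.   ] z [ 0.998  0.064 -0.002] q [-0.1   0.21 -0.37  1.7   0.08  1.25 -2.  ]
0.87 [258.1, 144.8, 36.5, 79.3] [0.4582 0.1831 0.03  ] [[0.498, 0.204], [0.501, 0.168], [0.419, 0.161], [0.416, 0.199]]
0.63 [332.6, 209.7, 80.1, 62.2] [0.4022 0.0732 0.03  ] [[0.407, 0.121], [0.442, 0.048], [0.399, 0.024], [0.361, 0.099]]
0.56 [490.1, 0.2, 67.4, 74.1] [ 0.6192 -0.0505  0.03  ] [[0.585, -0.023], [0.654, -0.019], [0.654, -0.077], [0.584, -0.083]]
```

View pics/i_w.png

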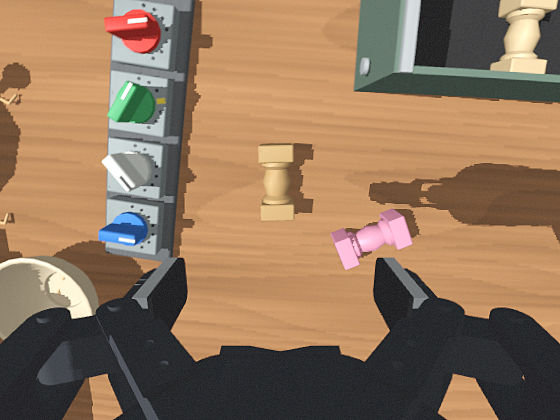

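carry_out --motion '[{"offset":[-0.056,0.7,0.156],"delta_rot":[0,0,0],"gripper":1},{"offset":[0,0.8,0],"delta_rot":[0,0,0],"gripper":1},{"offset":[0,0.8,0],"delta_rot":[0,0,0],"gripper":1},{"offset":[0,0.8,0],"delta_rot":[0,0,0],"gripper":1},{"offset":[0,0.6,0],"delta_rot":[0,0,0],"gripper":1},{"offset":[0,0.4,0],"delta_rot":[0,0,0],"gripper":1},{"offset":[0,0.12,0],"delta_rot":[0,0,0],"gripper":1},{"offset":[0,0,0],"delta_rot":[0,0,0],"gripper":1},{"offset":[0,0,0],"delta_rot":[0,0,0],"gripper":0},{"offset":[0,0,0],"delta_rot":[0,0,0],"gripper":0},{"offset":[0,0,0],"delta_rot":[0,0,0],"gripper":0},{"offset":[0,0,0],"delta_rot":[0,0,0],"gripper":0},{"offset":[0,0,0],"delta_rot":[0,0,0],"gripper":0},{"offset":[0,0,0],"delta_rot":[0,0,0],"gripper":0},{"offset":[0,0,0],"delta_rot":[0,0,0],"gripper":0}]'

```text
time: 18.85
tool_pos: [0.4587, 0.182, 0.0064]
ee_rot: [0.516, -0.514, 0.484, -0.485]
force: [0.3, -0.6, 6.3]
width: 0.0281
```

carry_out --motion '[{"offset":[0,-0.5,0],"delta_rot":[0,0,0],"gripper":0},{"offset":[0,-0.8,0],"delta_rot":[0,0,0],"gripper":0},{"offset":[0,-0.9,0],"delta_rot":[0,0,0],"gripper":0},{"offset":[0,-0.9,0],"delta_rot":[0,0,0],"gripper":0},{"offset":[0,-0.9,0],"delta_rot":[0,0,0],"gripper":0},{"offset":[0,-0.1,0],"delta_rot":[0,0.2,0],"gripper":0},{"offset":[0.57,0,0.634],"delta_rot":[0,0,0],"gripper":0},{"offset":[0.57,0,0.634],"delta_rot":[0,0,0],"gripper":0},{"offset":[0.57,0,0.634],"delta_rot":[0,0,0],"gripper":0},{"offset":[0.57,0,0.634],"delta_rot":[0,0,0],"gripper":0},{"offset":[0.57,0,0.634],"delta_rot":[0,0,0],"gripper":0},{"offset":[0,0,0],"delta_rot":[0,0,0],"gripper":0},{"offset":[0,0,0],"delta_rot":[0,0,0],"gripper":0}]'

```text
time: 20.15
tool_pos: [0.6201, 0.0428, 0.2079]
ee_rot: [-0.506, 0.508, -0.494, 0.492]
force: [-0.0, 1.2, -1.0]
width: 0.0281
```

```bash
python3 - <<'E'
from h import *
st()
cv2.imwrite('pics/j_w.png',cams.read_camera('wrist'))
E
```

```text
t 20.15 tcp [0.6201 0.0428 0.2079] F [-0.   1.2 -1. ] w 0.0281 xaxis [ 0.029 -1.     0.   ] y [-0.004 -0.    -1.   ] z [ 1.     0.029 -0.004] q [ 0.08  0.49 -0.27  1.32  0.13  1.35 -1.73]
```

View pics/j_w.png

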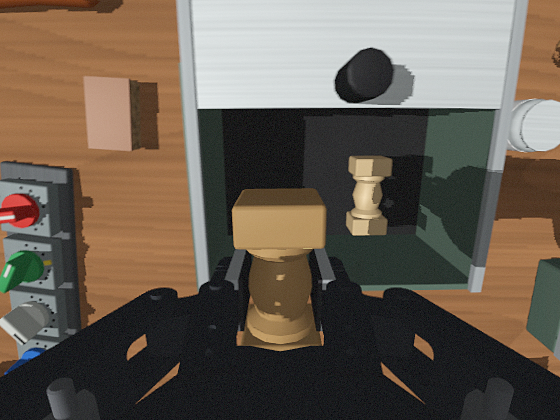

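carry_out --motion '[{"offset":[0,0.8,0],"delta_rot":[0,0,0],"gripper":0},{"offset":[0,0.8,0],"delta_rot":[0,0,0],"gripper":0},{"offset":[0,0.8,0],"delta_rot":[0,0,0],"gripper":0},{"offset":[0,0.7,0],"delta_rot":[0,0,0],"gripper":0},{"offset":[0,0.1,0],"delta_rot":[0,0,0],"gripper":0},{"offset":[0,0,0],"delta_rot":[0,0,0],"gripper":0.6},{"offset":[0,0,0],"delta_rot":[0,0,0],"gripper":0.6},{"offset":[0,0,0],"delta_rot":[0,0,0],"gripper":0.6},{"offset":[0,0,0],"delta_rot":[0,0,0],"gripper":0.6},{"offset":[0,-0.8,0],"delta_rot":[0,0,0],"gripper":0.6},{"offset":[0,-0.9,0],"delta_rot":[0,0,0],"gripper":0.6},{"offset":[0,-0.9,0],"delta_rot":[0,0,0],"gripper":0.6},{"offset":[0,-0.7,0],"delta_rot":[0,0,0],"gripper":0.6},{"offset":[0,0,0],"delta_rot":[0,0,0],"gripper":1},{"offset":[0,0,0],"delta_rot":[0,0,0],"gripper":1}]'

```text
time: 21.7
tool_pos: [0.6219, 0.0465, 0.2186]
ee_rot: [0.511, -0.506, 0.49, -0.492]
force: [-0.4, 0.1, -1.4]
width: 0.078
```

```bash
python3 - <<'E'
from h import *
st()
cv2.imwrite('pics/k_w.png',cams.read_camera('wrist'))
c=cams.calibration('wrist')
cv2.imwrite('pics/k_t.png',cams.read_camera('top'))
E
```

```text
t 21.7 tcp [0.6219 0.0465 0.2186] F [-0.4  0.1 -1.4] w 0.078 xaxis [ 0.034 -0.999 -0.002] y [ 0.006  0.003 -1.   ] z [0.999 0.034 0.006] q [ 0.07  0.48 -0.27  1.31  0.13  1.36 -1.73]
```

View pics/k_w.png

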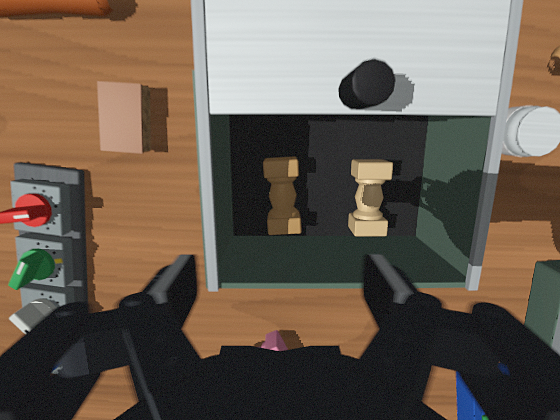

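View pics/k_t.png

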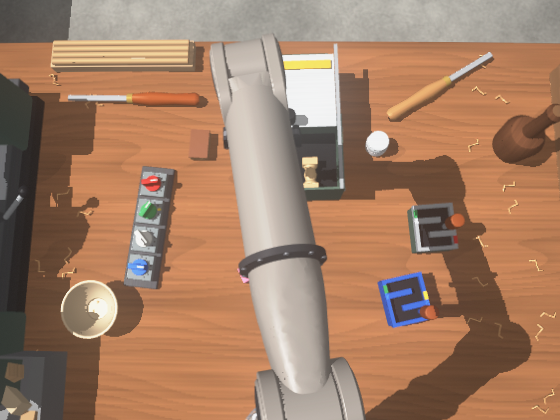

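Both spindles lie in the tub, at (282,195) and (370,197), and none is left on the bench. Now I shut the cover by its post.

carry_out --motion '[{"offset":[0.355,0,0.635],"delta_rot":[0,0,0],"gripper":1},{"offset":[0.355,0,0.635],"delta_rot":[0,0,0],"gripper":1},{"offset":[0.355,0,0.635],"delta_rot":[0,0,0],"gripper":1},{"offset":[0,0,0],"delta_rot":[0,0,0],"gripper":1},{"offset":[0,0.5,0],"delta_rot":[0,0,0],"gripper":1},{"offset":[0,0.5,0],"delta_rot":[0,0,0],"gripper":1},{"offset":[0,0.4,0],"delta_rot":[0,0,0],"gripper":1},{"offset":[0,0,0],"delta_rot":[0,0,0],"gripper":0},{"offset":[0,0,0],"delta_rot":[0,0,0],"gripper":0},{"offset":[0,0,0],"delta_rot":[0,0,0],"gripper":0},{"offset":[0,0,0],"delta_rot":[0,0,0],"gripper":0},{"offset":[0,0,0],"delta_rot":[0,0,0],"gripper":0},{"offset":[0,0,0],"delta_rot":[0,0,0],"gripper":0},{"offset":[0,0,0],"delta_rot":[0,0,0],"gripper":0}]'

```text
time: 23.2
tool_pos: [0.7184, -0.0025, 0.1478]
ee_rot: [0.511, -0.507, 0.492, -0.491]
force: [-1.1, 5.0, 6.3]
width: 0.0243
```

carry_out --motion '[{"offset":[0,0,-0.4],"delta_rot":[0,0,0],"gripper":0},{"offset":[0,0,-0.4],"delta_rot":[0,0,0],"gripper":0},{"offset":[0,0,-0.4],"delta_rot":[0,0,0],"gripper":0},{"offset":[0,0,-0.4],"delta_rot":[0,0,0],"gripper":0},{"offset":[0,0,-0.4],"delta_rot":[0,0,0],"gripper":0},{"offset":[0,0,-0.4],"delta_rot":[0,0,0],"gripper":0},{"offset":[0,0,-0.4],"delta_rot":[0,0,0],"gripper":0},{"offset":[0,0,-0.04],"delta_rot":[0,0,0],"gripper":0},{"offset":[0,0,0],"delta_rot":[0,0,0],"gripper":0},{"offset":[0,0,0],"delta_rot":[0,0,0],"gripper":0},{"offset":[0,0,0],"delta_rot":[0,0,0],"gripper":0}]'

```text
time: 24.3
tool_pos: [0.5772, -0.0074, 0.1479]
ee_rot: [0.511, -0.507, 0.491, -0.491]
force: [-0.5, 4.9, 6.6]
width: 0.0242
```

carry_out --motion '[{"offset":[0,0,0],"delta_rot":[0,0,0],"gripper":1},{"offset":[0,0,0],"delta_rot":[0,0,0],"gripper":1},{"offset":[0,0,0],"delta_rot":[0,0,0],"gripper":1},{"offset":[0,0,0],"delta_rot":[0,0,0],"gripper":1},{"offset":[0,-0.7,0],"delta_rot":[0,0,0],"gripper":1},{"offset":[0,-0.8,0],"delta_rot":[0,0,0],"gripper":1},{"offset":[0,0,0],"delta_rot":[0,0.777,0],"gripper":1},{"offset":[0,0,0],"delta_rot":[0,0.777,0],"gripper":1},{"offset":[0,0,0],"delta_rot":[0,0.777,0],"gripper":1},{"offset":[0,0,0],"delta_rot":[0,0.777,0],"gripper":1},{"offset":[-0.705,0,-0.443],"delta_rot":[0,0,0],"gripper":0.5},{"offset":[-0.705,0,-0.443],"delta_rot":[0,0,0],"gripper":0.5},{"offset":[-0.705,0,-0.443],"delta_rot":[0,0,0],"gripper":0.5},{"offset":[-0.705,0,-0.443],"delta_rot":[0,0,0],"gripper":0.5},{"offset":[-0.705,0,-0.443],"delta_rot":[0,0,0],"gripper":0.5},{"offset":[-0.705,0,-0.443],"delta_rot":[0,0,0],"gripper":0.5},{"offset":[-0.705,0,-0.443],"delta_rot":[0,0,0],"gripper":0.5},{"offset":[-0.705,0,-0.443],"delta_rot":[0,0,0],"gripper":0.5},{"offset":[0,0,0],"delta_rot":[0,0,0],"gripper":0.5},{"offset":[0,0,0],"delta_rot":[0,0,0],"gripper":0.5}]'

```text
time: 26.3
tool_pos: [0.5222, 0.3192, 0.2197]
ee_rot: [-0.391, 0.391, -0.589, 0.589]
force: [-0.9, -0.7, -1.0]
width: 0.0427
```

```bash
python3 - <<'E'
from h import *
st()
w=cams.read_camera('wrist')
cv2.imwrite('pics/l_w.png',w)
cv2.imwrite('pics/l_wz.png',cv2.resize(w[60:260,150:410],None,fx=3,fy=3,interpolation=cv2.INTER_CUBIC))
c=cams.calibration('wrist')
print(toP(c,[[.5236,.3212,.064],[.5236,.3212,.038]]))
for d in cams.trace('wrist','knob_green'):
    cnt=max(cv2.findContours(d['pixels'].astype(np.uint8),0,2)[0],key=cv2.contourArea)
    b=toW(c,cv2.boxPoints(cv2.minAreaRect(cnt)),.05); 
    print(round(d['p'],2),d['box'],b.mean(0).round(4),b[:,:2].round(3).tolist())
cv2.imwrite('pics/l_t.png',cams.read_camera('top'))
E
```

```text
t 26.3 tcp [0.5222 0.3192 0.2197] F [-0.9 -0.7 -1. ] w 0.0427 xaxis [-0.388 -0.922  0.001] y [-0.001 -0.001 -1.   ] z [ 0.922 -0.388 -0.   ] q [-0.37  0.47 -0.31  1.34  0.14  1.36 -2.65]
[[276.59614481 198.38008314]
 [276.83373572 192.93574171]]
0.83 [250.2, 173.4, 36.9, 39.2] [0.5314 0.3266 0.05  ] [[0.539, 0.351], [0.555, 0.316], [0.524, 0.302], [0.507, 0.338]]
```

View pics/l_wz.png

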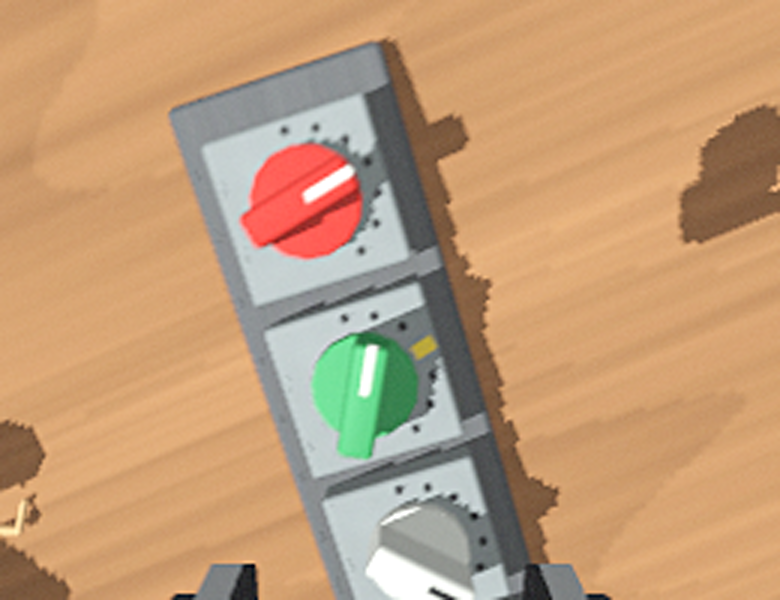

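View pics/l_t.png

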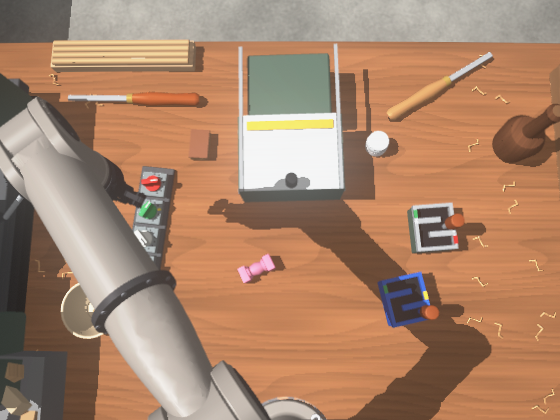

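```bash
python3 - <<'E'
from h import *
c=cams.calibration('wrist')
Z=lambda *a:[(x/3+150,y/3+60) for x,y in a]
bar=toW(c,Z((374,336),(357,433)),.064); print(bar, np.arctan2(*(bar[0]-bar[1])[[1,0]]), np.linalg.norm(bar[0]-bar[1]))
wl=toW(c,Z((373,347),(364,393)),.064); print('white',np.arctan2(*(wl[0]-wl[1])[[1,0]]))
disc=toW(c,Z((365,384)),.038); mark=toW(c,Z((425,347)),.031); print('disc',disc,'mark',mark, np.arctan2(*(mark-disc)[0][[1,0]]))
m=toW(c,Z((172,110),(378,42),(222,152),(360,98)),.03);print(m, )
w=cv2.imread('pics/l_w.png')
cv2.imwrite('pics/l_wz2.png',cv2.resize(w[150:230,230:320],None,fx=7,fy=7,interpolation=cv2.INTER_CUBIC))
E
```

```text
[[0.54870183 0.31134238 0.064     ]
 [0.52182705 0.32903034 0.064     ]] -0.582091657238846 0.03217325187146653
white -0.6013807063092584
disc [[0.5313626  0.32273242 0.038     ]] mark [[0.53402687 0.29863217 0.031     ]] -1.4606936261267829
[[0.64114282 0.34563414 0.03      ]
 [0.63334864 0.27381176 0.03      ]
 [0.62219854 0.33607086 0.03      ]
 [0.61958116 0.28629643 0.03      ]]
```

View pics/l_wz2.png

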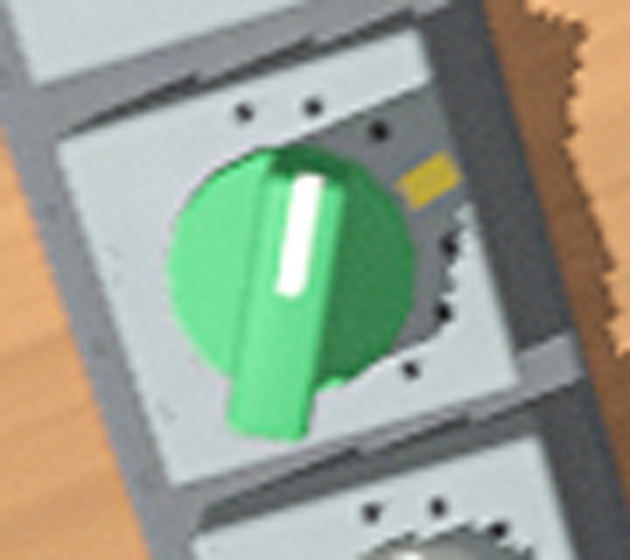

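```bash
python3 - <<'E'
from h import *
c=cams.calibration('wrist')
Z=lambda *a:[(x/7+230,y/7+150) for x,y in a]
bar=toW(c,Z((308,176),(268,436)),.064); print('wrist bar',bar.mean(0), np.arctan2(*(bar[0]-bar[1])[[1,0]]), np.linalg.norm(bar[0]-bar[1]))
disc=toW(c,Z((292,268)),.038); print(disc)
c=cams.calibration('top')
Y=lambda *a:[(x/4+110,y/4+150) for x,y in a]
b=toW(c,Y((158,212),(125,260)),.064);print('top bar',b.mean(0),np.arctan2(*(b[0]-b[1])[[1,0]]), np.linalg.norm(b[0]-b[1]))
t=cv2.imread('pics/a_top.png')
cv2.imwrite('pics/l_tz.png',cv2.resize(t[160:290,115:185],None,fx=6,fy=6,interpolation=cv2.INTER_CUBIC)[:600])
E
```

```text
wrist bar [0.53046331 0.3230184  0.064     ] -0.5615231598209406 0.03716662398395373
[[0.53106414 0.32280824 0.038     ]]
top bar [0.52527762 0.32383747 0.064     ] -0.557760376422718 0.032910416177068975
```

View pics/l_tz.png

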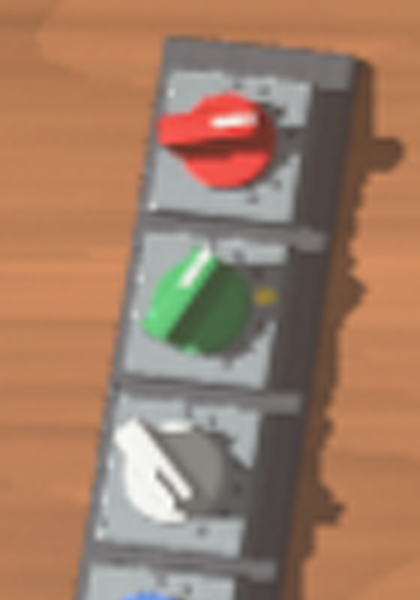

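carry_out --motion '[{"offset":[0,0,0],"delta_rot":[0,0.575,0],"gripper":0.5},{"offset":[0,0,0],"delta_rot":[0,0.575,0],"gripper":0.5},{"offset":[-0.135,0.7,0.064],"delta_rot":[0,0,0],"gripper":0.5},{"offset":[0,0.7,0],"delta_rot":[0,0,0],"gripper":0.5},{"offset":[0,0.7,0],"delta_rot":[0,0,0],"gripper":0.5},{"offset":[0,0.1,0],"delta_rot":[0,0,0],"gripper":0.5},{"offset":[0,0,0],"delta_rot":[0,0,0],"gripper":0.5},{"offset":[0,0,0],"delta_rot":[0,0,0],"gripper":0.5}]'

```text
time: 27.25
tool_pos: [0.5308, 0.3224, 0.1125]
ee_rot: [0.343, -0.34, 0.619, -0.619]
force: [0.2, -0.3, 0.9]
width: 0.0427
```

```bash
python3 - <<'E'
from h import *
st()
c=cams.calibration('top')
Y=lambda *a:[(x/6+115,y/6+160) for x,y in a]
b=toW(c,Y((205,250),(158,332)),.064);print('top bar',b.mean(0),np.arctan2(*(b[0]-b[1])[[1,0]]), np.linalg.norm(b[0]-b[1]))
print(toW(c,Y((205,306)),.038))
w=cams.read_camera('wrist')
cv2.imwrite('pics/m_w.png',w)
c=cams.calibration('wrist')
p,M,s=tool()
print(toP(c,[p,p-[0,0,.05]]),toP(c,[[.5285,.3232,.064],[.5285,.3232,.038]]))
E
```

```text
t 27.25 tcp [0.5308 0.3224 0.1125] F [ 0.2 -0.3  0.9] w 0.0427 xaxis [-0.534 -0.845 -0.003] y [ 0.003  0.002 -1.   ] z [ 0.845 -0.534  0.002] q [-0.39  0.55 -0.27  1.47  0.16  1.14 -2.82]
top bar [0.52644089 0.32419199 0.064     ] -0.47226279321488474 0.035689380250212
[[0.52499576 0.3224316  0.038     ]]
[[281.5259124  265.53545107]
 [281.58444224 232.56497769]] [[283.18055516 236.32724821]
 [283.02462564 224.26066948]]
```

View pics/m_w.png

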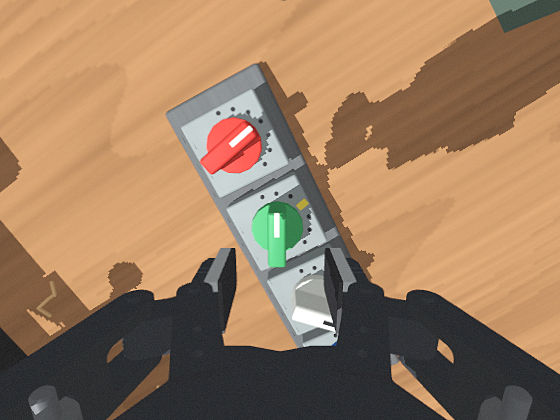

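```bash
python3 - <<'E'
from h import *
st()
w=cv2.imread('pics/m_w.png')
cv2.imwrite('pics/m_wz.png',cv2.resize(w[185:285,225:335],None,fx=7,fy=6,interpolation=cv2.INTER_CUBIC))
c=cams.calibration('wrist')
b=toW(c,[(277.5,207),(276,267)],.064); print(b,b.mean(0),np.arctan2(*(b[0]-b[1])[[1,0]]), np.linalg.norm(b[0]-b[1]))
print(toW(c,[(277.5,228)],.038))
E
```

```text
t 27.3 tcp [0.5309 0.3229 0.113 ] F [0.4 0.  0.2] w 0.0428 xaxis [-0.534 -0.846 -0.004] y [ 0.004  0.003 -1.   ] z [ 0.846 -0.534  0.002] q [-0.39  0.55 -0.27  1.47  0.16  1.14 -2.82]
[[0.54688333 0.3158723  0.064     ]
 [0.51282683 0.33864127 0.064     ]] [0.52985508 0.32725679 0.064     ] -0.589315508087435 0.04096670500527005
[[0.52822762 0.32810393 0.038     ]]
```

View pics/m_wz.png

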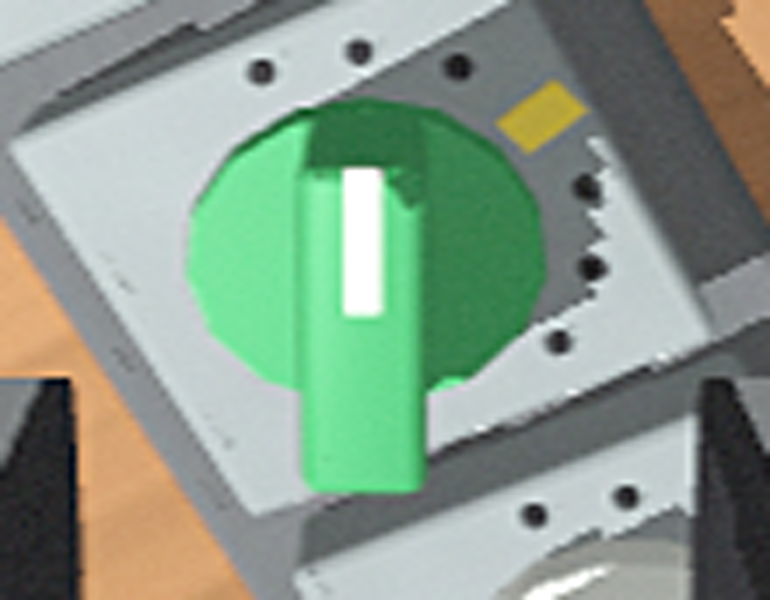

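```bash
python3 - <<'E'
from h import *
c=cams.calibration('wrist')
b=toW(c,[(277,213),(277,267)],.064); print(b.mean(0),np.arctan2(*(b[0]-b[1])[[1,0]]), np.linalg.norm(b[0]-b[1]))
d=toW(c,[(277.3,225.8)],.038)[0]; print(d)
k=(b.mean(0)*.5+d*.5)
p,M,s=tool(); print(k,M.T@(k-p))
mk=toW(c,[(225+542/7,185+117/6)],.031)[0]; print('mark ang',np.arctan2(*(mk-d)[[1,0]]))
E
```

```text
[0.5281152  0.32815472 0.064     ] -0.5655085784956067 0.037047695116850445
[0.52971817 0.32733041 0.038     ]
[0.52891669 0.32774256 0.051     ] [-0.00276093  0.06199518 -0.0044152 ]
mark ang -1.4763118751209998
```

The green pointer is at about the second tick (~0.43 rad), so it needs about 0.88 rad more clockwise. Joint 7 is near its limit in this orientation, so I rise and turn the tool half round first.

carry_out --motion '[{"offset":[0,-0.8,0],"delta_rot":[0,-0.5,0],"gripper":0.5},{"offset":[0,-0.8,0],"delta_rot":[0,-1,0],"gripper":0.5},{"offset":[0,0,0],"delta_rot":[0,-1,0],"gripper":0.5},{"offset":[0,0,0],"delta_rot":[0,-1,0],"gripper":0.5},{"offset":[0,0,0],"delta_rot":[0,-1,0],"gripper":0.5},{"offset":[0,0,0],"delta_rot":[0,-1,0],"gripper":0.5},{"offset":[0,0,0],"delta_rot":[0,-1,0],"gripper":0.5},{"offset":[0,0,0],"delta_rot":[0,-1,0],"gripper":0.5},{"offset":[0,0,0],"delta_rot":[0,-1,0],"gripper":0.5},{"offset":[0,0,0],"delta_rot":[0,-1,0],"gripper":0.5},{"offset":[0,0,0],"delta_rot":[0,-1,0],"gripper":0.5},{"offset":[0,0,0],"delta_rot":[0,-1,0],"gripper":0.5}]'

```text
time: 28.5
tool_pos: [0.5302, 0.3227, 0.1928]
ee_rot: [0.684, -0.682, 0.181, -0.184]
force: [-0.0, 0.3, 0.1]
width: 0.043
```

carry_out --motion '[{"offset":[0,0,0],"delta_rot":[0,-1,0],"gripper":0.5},{"offset":[0,0,0],"delta_rot":[0,-1,0],"gripper":0.5},{"offset":[0,0,0],"delta_rot":[0,-1,0],"gripper":0.5},{"offset":[0,0,0],"delta_rot":[0,-1,0],"gripper":0.5},{"offset":[0,0,0],"delta_rot":[0,-1,0],"gripper":0.5},{"offset":[0,0,0],"delta_rot":[0,-1,0],"gripper":0.5},{"offset":[0,0,0],"delta_rot":[0,-1,0],"gripper":0.5},{"offset":[0,0,0],"delta_rot":[0,-1,0],"gripper":0.5},{"offset":[0,0,0],"delta_rot":[0,-1,0],"gripper":0.5},{"offset":[0,0,0],"delta_rot":[0,-1,0],"gripper":0.5},{"offset":[0,0,0],"delta_rot":[0,-1,0],"gripper":0.5},{"offset":[0,0,0],"delta_rot":[0,0,0],"gripper":0.5},{"offset":[0,0,0],"delta_rot":[0,0,0],"gripper":0.5}]'

```text
time: 29.8
tool_pos: [0.5299, 0.3223, 0.1917]
ee_rot: [-0.62, 0.62, 0.341, -0.34]
force: [0.5, -0.2, -0.1]
width: 0.0426
```

```bash
python3 - <<'E'
from h import *
st()
w=cams.read_camera('wrist')
cv2.imwrite('pics/n_w.png',w)
c=cams.calibration('wrist')
print(toP(c,[[.528,.325,.064],[.528,.325,.038]]))
E
```

```text
t 29.8 tcp [0.5299 0.3223 0.1917] F [ 0.5 -0.2 -0.1] w 0.0426 xaxis [0.536 0.844 0.002] y [ 0.002  0.001 -1.   ] z [-0.844  0.536 -0.001] q [-0.01  0.65 -0.95  1.35  0.52  1.4   0.06]
[[279.9139176  198.74519644]
 [279.81948744 192.62584737]]
```

View pics/n_w.png

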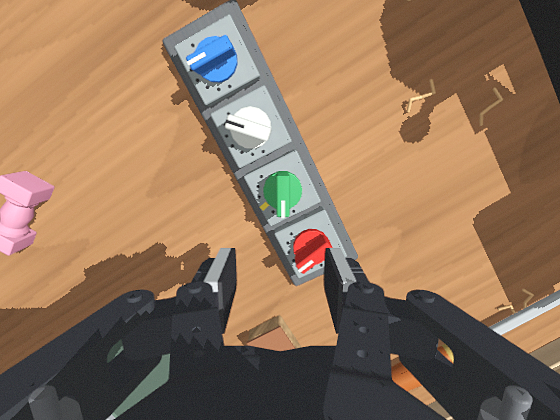

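```bash
python3 - <<'E'
from h import *
w=cv2.imread('pics/n_w.png')
cv2.imwrite('pics/n_wz.png',cv2.resize(w[150:240,230:340],None,fx=7,fy=6,interpolation=cv2.INTER_CUBIC))
E
```

```text
(no output)
```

View pics/n_wz.png

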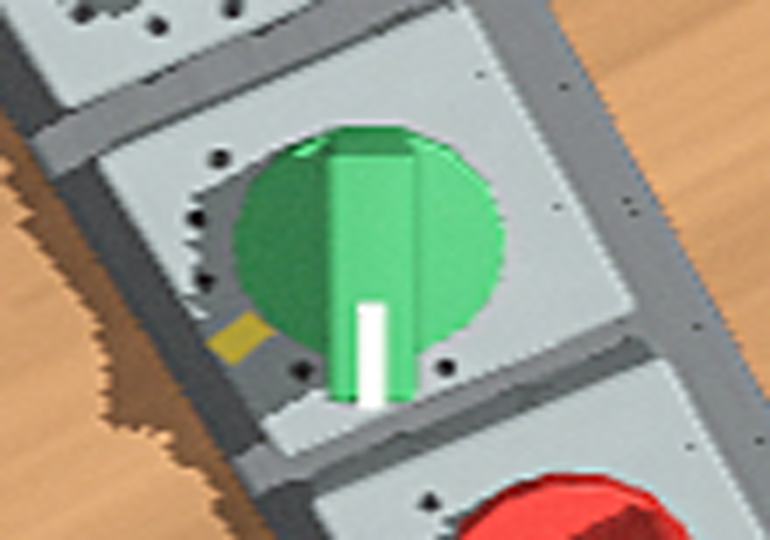

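```bash
python3 - <<'E'
from h import *
c=cams.calibration('wrist')
b=toW(c,[(283.1,175.8),(283.1,217)],.064); print(b.mean(0),np.arctan2(*(b[1]-b[0])[[1,0]]), np.linalg.norm(b[0]-b[1]))
d=toW(c,[(282.7,190.3)],.038)[0]; print(d)
p,M,s=tool()
k=np.array([(b.mean(0)[0]+d[0]+2*.5289)/4,(b.mean(0)[1]+d[1]+2*.3277)/4,.05]); print(k,M.T@(k-p))
E
```

```text
[0.52798676 0.32832147 0.064     ] -0.5627792090865043 0.03703853130814218
[0.52756009 0.32854551 0.038     ]
[0.52833671 0.32806674 0.05      ] [0.00390613 0.14140731 0.00441614]
```

carry_out --motion '[{"offset":[0.078,0.6,0.088],"delta_rot":[0,0,0],"gripper":0.5},{"offset":[0,0.8,0],"delta_rot":[0,0,0],"gripper":0.5},{"offset":[0,0.6,0],"delta_rot":[0,0,0],"gripper":0.5},{"offset":[0,0,0],"delta_rot":[0,0,0],"gripper":0.5},{"offset":[0,0,0],"delta_rot":[0,0,0],"gripper":0.5}]'

```text
time: 30.35
tool_pos: [0.5278, 0.328, 0.091]
ee_rot: [0.619, -0.619, -0.341, 0.341]
force: [-0.8, 0.1, 1.0]
width: 0.0429
```

```bash
python3 - <<'E'
from h import *
st()
w=cams.read_camera('wrist')
cv2.imwrite('pics/o_w.png',w)
E
```

```text
t 30.35 tcp [0.5278 0.328  0.091 ] F [-0.8  0.1  1. ] w 0.0429 xaxis [0.534 0.845 0.   ] y [ 0.  0. -1.] z [-0.845  0.534 -0.   ] q [-0.04  0.74 -0.9   1.47  0.59  1.22 -0.  ]
```

View pics/o_w.png

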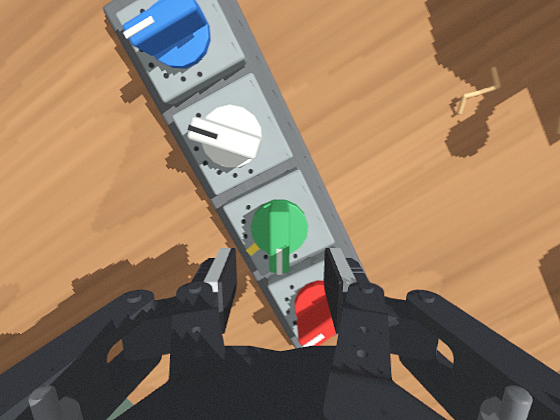

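The bar is centred between the fingers at (280,240), and the red and white knobs are clear of them. I descend and close on it.

carry_out --motion '[{"offset":[0,0.5,0],"delta_rot":[0,0,0],"gripper":0.5},{"offset":[0,0.44,0],"delta_rot":[0,0,0],"gripper":0.5},{"offset":[0,0,0],"delta_rot":[0,0,0],"gripper":0.5},{"offset":[0,0,0],"delta_rot":[0,0,0],"gripper":0},{"offset":[0,0,0],"delta_rot":[0,0,0],"gripper":0},{"offset":[0,0,0],"delta_rot":[0,0,0],"gripper":0},{"offset":[0,0,0],"delta_rot":[0,0,0],"gripper":0},{"offset":[0,0,0],"delta_rot":[0,0,0],"gripper":0},{"offset":[0,0,0],"delta_rot":[0,0,0],"gripper":0}]' --force 40

```text
time: 31.3
tool_pos: [0.5275, 0.3274, 0.0459]
ee_rot: [-0.619, 0.62, 0.342, -0.341]
force: [-3.7, -3.5, 6.6]
width: 0.0111
```

carry_out --motion '[{"offset":[0,0,0],"delta_rot":[0,0.8,0],"gripper":0},{"offset":[0,0,0],"delta_rot":[0,0.8,0],"gripper":0},{"offset":[0,0,0],"delta_rot":[0,0.8,0],"gripper":0},{"offset":[0,0,0],"delta_rot":[0,0.8,0],"gripper":0},{"offset":[0,0,0],"delta_rot":[0,0.8,0],"gripper":0},{"offset":[0,0,0],"delta_rot":[0,0.8,0],"gripper":0},{"offset":[0,0,0],"delta_rot":[0,0.8,0],"gripper":0},{"offset":[0,0,0],"delta_rot":[0,0.7,0],"gripper":0},{"offset":[0,0,0],"delta_rot":[0,0,0],"gripper":0},{"offset":[0,0,0],"delta_rot":[0,0,0],"gripper":0},{"offset":[0,0,0],"delta_rot":[0,0,0],"gripper":0}]'

```text
time: 32.4
tool_pos: [0.5271, 0.3271, 0.0459]
ee_rot: [-0.705, 0.706, 0.045, -0.045]
force: [-4.0, -3.7, 6.6]
width: 0.0109
```

```bash
python3 - <<'E'
from h import *
st()
w=cams.read_camera('wrist')
cv2.imwrite('pics/p_w.png',w)
E
```

```text
t 32.4 tcp [0.5271 0.3271 0.0459] F [-4.  -3.7  6.6] w 0.0109 xaxis [ 0.992  0.128 -0.   ] y [ 0.    -0.002 -1.   ] z [-0.128  0.992 -0.002] q [-0.15  0.71 -0.67  1.52  0.48  1.08 -0.81]
```

View pics/p_w.png

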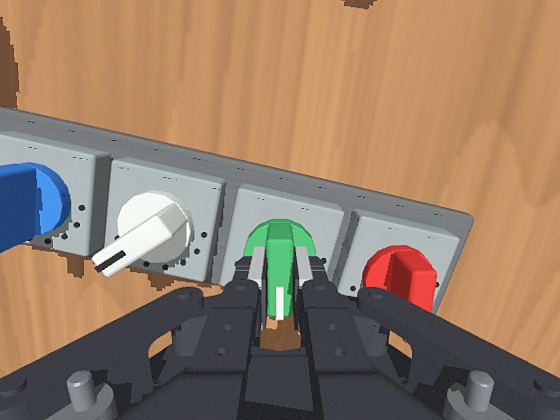

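carry_out --motion '[{"offset":[0,0,0],"delta_rot":[0,0,0],"gripper":0.3},{"offset":[0,0,0],"delta_rot":[0,0,0],"gripper":0.3},{"offset":[0,0,0],"delta_rot":[0,0,0],"gripper":0.3},{"offset":[0,0,0],"delta_rot":[0,0,0],"gripper":0.3},{"offset":[0,-0.4,0],"delta_rot":[0,0,0],"gripper":0.3},{"offset":[0,-0.8,0],"delta_rot":[0,0,0],"gripper":0.3},{"offset":[0,-0.9,0],"delta_rot":[0,0,0],"gripper":0.3},{"offset":[0,-0.9,0],"delta_rot":[0,0,0],"gripper":0.3},{"offset":[0,-0.6,0],"delta_rot":[0,0,0],"gripper":1},{"offset":[0,0,0],"delta_rot":[0,0,0],"gripper":1},{"offset":[0,0,0],"delta_rot":[0,0,0],"gripper":1}]'

```text
time: 33.55
tool_pos: [0.5277, 0.3284, 0.224]
ee_rot: [0.706, -0.705, -0.046, 0.045]
force: [-0.0, -0.5, -0.3]
width: 0.0684
```

```bash
python3 - <<'E'
from h import *
st()
w=cams.read_camera('wrist')
cv2.imwrite('pics/q_w.png',w)
cv2.imwrite('pics/q_wz.png',cv2.resize(w[130:250,210:350],None,fx=5,fy=5,interpolation=cv2.INTER_CUBIC))
E
```

```text
t 33.55 tcp [0.5277 0.3284 0.224 ] F [-0.  -0.5 -0.3] w 0.0684 xaxis [0.992 0.129 0.002] y [ 0.001  0.001 -1.   ] z [-0.129  0.992  0.001] q [-0.13  0.56 -0.74  1.29  0.37  1.42 -0.72]
```

View pics/q_wz.png

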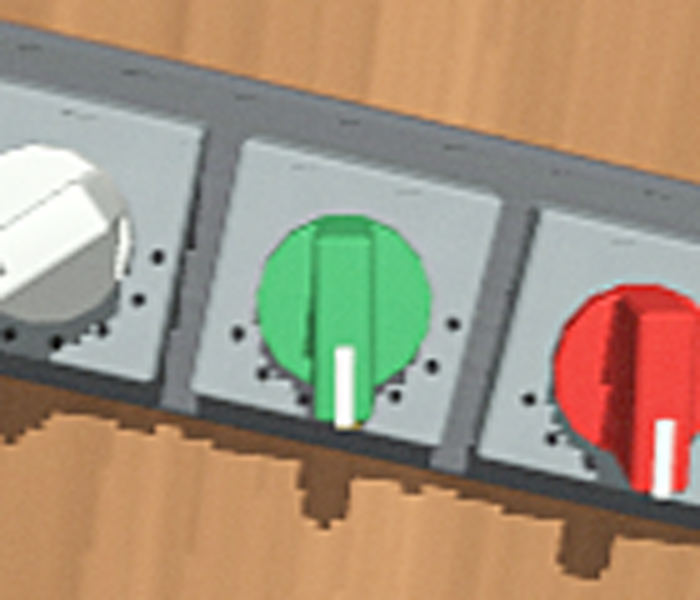

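The pointer covers the yellow mark, with three ticks on each side at (345,400). By the tick geometry it is within about 0.05 rad. Now back to the lever.

carry_out --motion '[{"offset":[0,0,0],"delta_rot":[0,0.9625,0],"gripper":1},{"offset":[0,0,0],"delta_rot":[0,0.9625,0],"gripper":1},{"offset":[0,0,0],"delta_rot":[0,0.9625,0],"gripper":1},{"offset":[0,0,0],"delta_rot":[0,0.9625,0],"gripper":1},{"offset":[0,0,0],"delta_rot":[0,0.9625,0],"gripper":1},{"offset":[0,0,0],"delta_rot":[0,0.9625,0],"gripper":1},{"offset":[0,0,0],"delta_rot":[0,0.9625,0],"gripper":1},{"offset":[0,0,0],"delta_rot":[0,0.9625,0],"gripper":1},{"offset":[0,0,0],"delta_rot":[0,0.9625,0],"gripper":1},{"offset":[0,0,0],"delta_rot":[0,0.9625,0],"gripper":1},{"offset":[0,0,0],"delta_rot":[0,0.9625,0],"gripper":1},{"offset":[0,0,0],"delta_rot":[0,0.9625,0],"gripper":1},{"offset":[0,0,0],"delta_rot":[0,0,0],"gripper":1}]'

```text
time: 34.9
tool_pos: [0.5267, 0.327, 0.221]
ee_rot: [-0.52, 0.523, -0.478, 0.478]
force: [-0.6, 0.1, -0.1]
width: 0.0851
```

carry_out --motion '[{"offset":[0.85,0,-0.12],"delta_rot":[0,0,0],"gripper":1},{"offset":[0.85,0,-0.12],"delta_rot":[0,0,0],"gripper":1},{"offset":[0.85,0,-0.12],"delta_rot":[0,0,0],"gripper":1},{"offset":[0.85,0,-0.12],"delta_rot":[0,0,0],"gripper":1},{"offset":[0.85,0,-0.12],"delta_rot":[0,0,0],"gripper":1},{"offset":[0.85,0,-0.12],"delta_rot":[0,0,0],"gripper":1},{"offset":[0.85,0,-0.12],"delta_rot":[0,0,0],"gripper":1},{"offset":[0.85,0,-0.12],"delta_rot":[0,0,0],"gripper":1},{"offset":[0.85,0,-0.12],"delta_rot":[0,0,0],"gripper":1},{"offset":[0.85,0,-0.12],"delta_rot":[0,0,0],"gripper":1},{"offset":[0.85,0,-0.12],"delta_rot":[0,0,0],"gripper":1},{"offset":[0.85,0,-0.12],"delta_rot":[0,0,0],"gripper":1},{"offset":[0.85,0,-0.12],"delta_rot":[0,0,0],"gripper":1},{"offset":[0.85,0,-0.12],"delta_rot":[0,0,0],"gripper":1},{"offset":[0.85,0,-0.12],"delta_rot":[0,0,0],"gripper":1},{"offset":[0.85,0,-0.12],"delta_rot":[0,0,0],"gripper":1},{"offset":[0,0,0],"delta_rot":[0,0,0],"gripper":1},{"offset":[0,0,0],"delta_rot":[0,0,0],"gripper":1}]'

```text
time: 36.7
tool_pos: [0.4896, -0.3589, 0.2214]
ee_rot: [-0.521, 0.521, -0.479, 0.477]
force: [0.2, 1.2, -0.5]
width: 0.0853
```

```bash
python3 - <<'E'
from h import *
st()
w=cams.read_camera('wrist')
cv2.imwrite('pics/r_w.png',w)
p,M,s=tool(); print(M.T@(np.array([.4925,-.3565,.11])-p)/.05)
c=cams.calibration('wrist'); print(toP(c,[[.4925,-.3565,.15]]))
t=cams.read_camera('top'); cv2.imwrite('pics/r_t.png',t)
cv2.imwrite('pics/r_tz.png',cv2.resize(t[160:290,115:215],None,fx=4.5,fy=4.5,interpolation=cv2.INTER_CUBIC))
E
```

```text
t 36.7 tcp [ 0.4896 -0.3589  0.2214] F [ 0.2  1.2 -0.5] w 0.0853 xaxis [ 0.086 -0.996 -0.002] y [-0.003  0.002 -1.   ] z [ 0.996  0.086 -0.003] q [ 0.68  0.44 -0.11  1.35  0.05  1.35 -0.92]
[8.80646630e-04 2.23767999e+00 4.12486991e-02]
[[280.22969568 220.30891425]]
```

View pics/r_w.png

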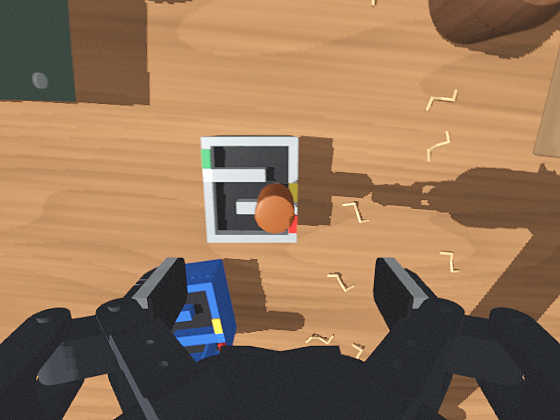

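View pics/r_tz.png

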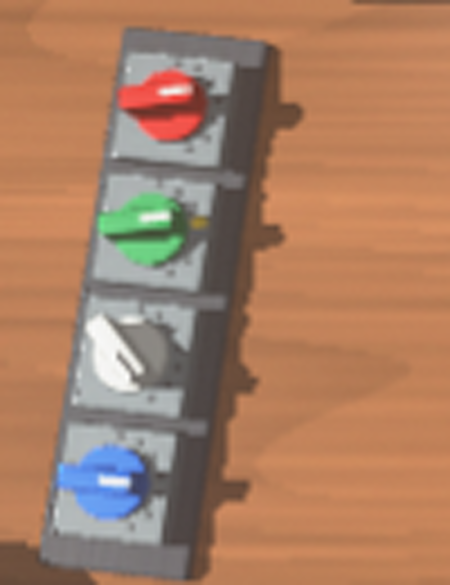

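```bash
python3 - <<'E'
from h import *
w=cv2.imread('pics/r_w.png')
cv2.imwrite('pics/r_wz.png',cv2.resize(w[120:260,190:330],None,fx=4,fy=4,interpolation=cv2.INTER_CUBIC))
c=cams.calibration('wrist'); k=toW(c,[(275,208)],.15)[0]
p,M,s=tool(); print(k,M.T@(k-p)/.05)
t=cv2.imread('pics/r_t.png'); cv2.imwrite('pics/r_tz2.png',cv2.resize(t[190:270,390:490],None,fx=5,fy=5,interpolation=cv2.INTER_CUBIC))
g=toW(c,[(201,138),(298,136),(297,242),(208,242)],.066); print(g,g.mean(0))
E
```

```text
[ 0.50172107 -0.35105105  0.15      ] [-0.0746935   1.44703626  0.21813137]
[[ 0.54070488 -0.27699237  0.066     ]
 [ 0.55049682 -0.36668392  0.066     ]
 [ 0.44659689 -0.37662475  0.066     ]
 [ 0.43827677 -0.28686837  0.066     ]] [ 0.49401884 -0.32679235  0.066     ]
```

View pics/r_wz.png

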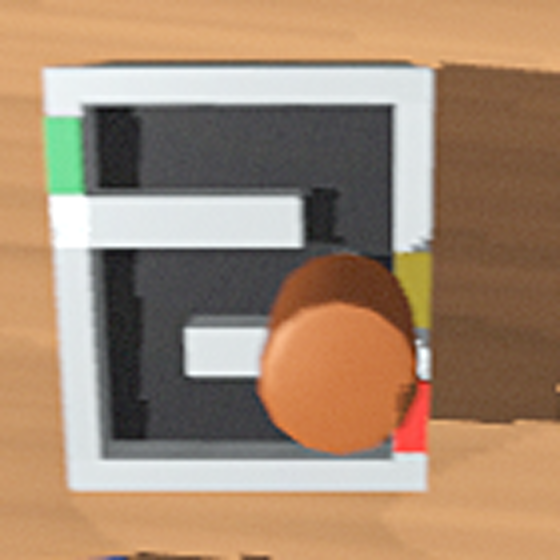

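View pics/r_tz2.png

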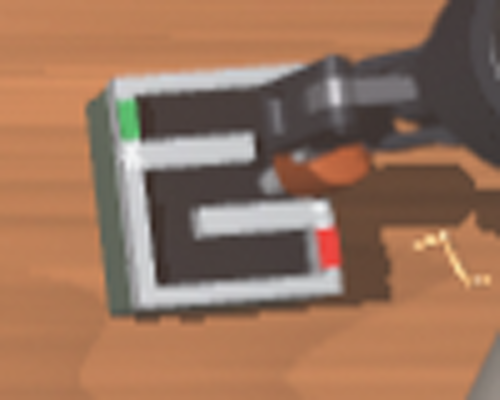

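carry_out --motion '[{"offset":[-0.09,0.5,0.11],"delta_rot":[0,0,0],"gripper":1},{"offset":[0,0.5,0],"delta_rot":[0,0,0],"gripper":1},{"offset":[0,0.5,0],"delta_rot":[0,0,0],"gripper":1},{"offset":[0,0.5,0],"delta_rot":[0,0,0],"gripper":1},{"offset":[0,0.22,0],"delta_rot":[0,0,0],"gripper":1},{"offset":[0,0,0],"delta_rot":[0,0,0],"gripper":1},{"offset":[0,0,0],"delta_rot":[0,0,0],"gripper":0},{"offset":[0,0,0],"delta_rot":[0,0,0],"gripper":0},{"offset":[0,0,0],"delta_rot":[0,0,0],"gripper":0},{"offset":[0,0,0],"delta_rot":[0,0,0],"gripper":0},{"offset":[0,0,0],"delta_rot":[0,0,0],"gripper":0},{"offset":[0,0,0],"delta_rot":[0,0,0],"gripper":0},{"offset":[0,0,0],"delta_rot":[0,0,0],"gripper":0}]' --force 60

```text
time: 38.1
tool_pos: [0.4967, -0.3538, 0.1136]
ee_rot: [-0.521, 0.521, -0.477, 0.479]
force: [-0.4, -0.4, 4.5]
width: 0.0289
```

carry_out --motion '[{"offset":[0,0,0.16],"delta_rot":[0,0,0],"gripper":0},{"offset":[0,0,0.16],"delta_rot":[0,0,0],"gripper":0},{"offset":[0,0,0.16],"delta_rot":[0,0,0],"gripper":0},{"offset":[0,0,0.16],"delta_rot":[0,0,0],"gripper":0},{"offset":[0,0,0],"delta_rot":[0,0,0],"gripper":0},{"offset":[0,0,0],"delta_rot":[0,0,0],"gripper":0}]'

```text
time: 38.7
tool_pos: [0.528, -0.3511, 0.1136]
ee_rot: [-0.521, 0.521, -0.477, 0.479]
force: [-1.0, 0.1, 5.9]
width: 0.029
```

The lever crossed 31 mm freely. Now along leg 3 to RUN.

carry_out --motion '[{"offset":[-0.2,0,0],"delta_rot":[0,0,0],"gripper":0},{"offset":[-0.2,0,0],"delta_rot":[0,0,0],"gripper":0},{"offset":[-0.2,0,0],"delta_rot":[0,0,0],"gripper":0},{"offset":[-0.2,0,0],"delta_rot":[0,0,0],"gripper":0},{"offset":[-0.2,0,0],"delta_rot":[0,0,0],"gripper":0},{"offset":[0,0,0],"delta_rot":[0,0,0],"gripper":0},{"offset":[0,0,0],"delta_rot":[0,0,0],"gripper":0},{"offset":[0,0,0],"delta_rot":[0,0,0],"gripper":0}]'

```text
time: 39.5
tool_pos: [0.5239, -0.302, 0.1134]
ee_rot: [-0.521, 0.521, -0.477, 0.479]
force: [-0.7, -3.9, 6.4]
width: 0.029
```

carry_out --motion '[{"offset":[0,0,0],"delta_rot":[0,0,0],"gripper":1},{"offset":[0,0,0],"delta_rot":[0,0,0],"gripper":1},{"offset":[0,0,0],"delta_rot":[0,0,0],"gripper":1},{"offset":[0,0,0],"delta_rot":[0,0,0],"gripper":1},{"offset":[0,0,0],"delta_rot":[0,0,0],"gripper":1},{"offset":[0,-0.4,0],"delta_rot":[0,0,0],"gripper":1},{"offset":[0,-0.8,0],"delta_rot":[0,0,0],"gripper":1},{"offset":[0,-0.8,0],"delta_rot":[0,0,0],"gripper":1},{"offset":[0,-0.3,-0.8],"delta_rot":[0,0,0],"gripper":1},{"offset":[0,0,-0.8],"delta_rot":[0,0,0],"gripper":1},{"offset":[0,0,0],"delta_rot":[0,0,0],"gripper":1},{"offset":[0,0,0],"delta_rot":[0,0,0],"gripper":1}]'

```text
time: 40.7
tool_pos: [0.443, -0.3075, 0.2275]
ee_rot: [0.521, -0.521, 0.478, -0.478]
force: [0.2, -0.2, -0.7]
width: 0.0853
```

```bash
python3 - <<'E'
from h import *
st()
cv2.imwrite('pics/s_w.png',cams.read_camera('wrist'))
cv2.imwrite('pics/s_s.png',cams.read_camera('scene'))
cv2.imwrite('pics/s_t.png',cams.read_camera('top'))
E
```

```text
t 40.7 tcp [ 0.443  -0.3075  0.2275] F [ 0.2 -0.2 -0.7] w 0.0853 xaxis [ 0.085 -0.996  0.   ] y [ 0. -0. -1.] z [0.996 0.085 0.   ] q [ 0.66  0.3  -0.11  1.54  0.03  1.3  -0.94]
```

View pics/s_w.png

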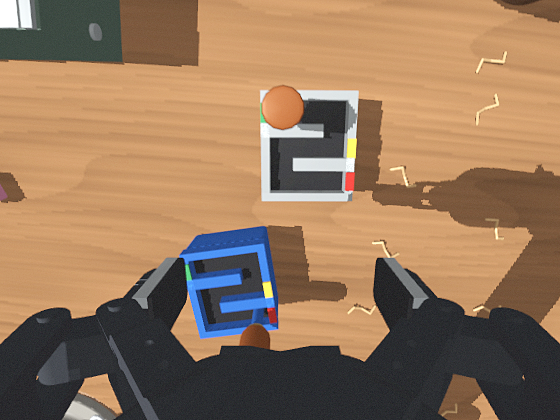

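View pics/s_s.png

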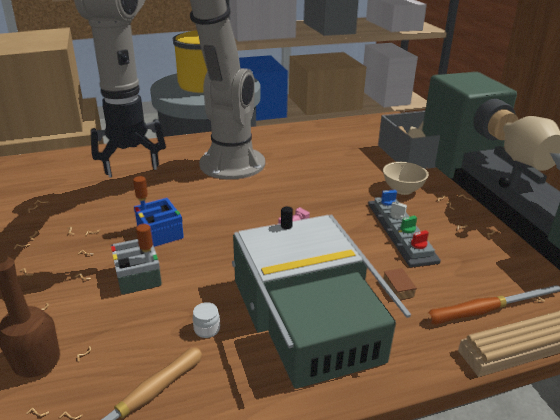

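View pics/s_t.png

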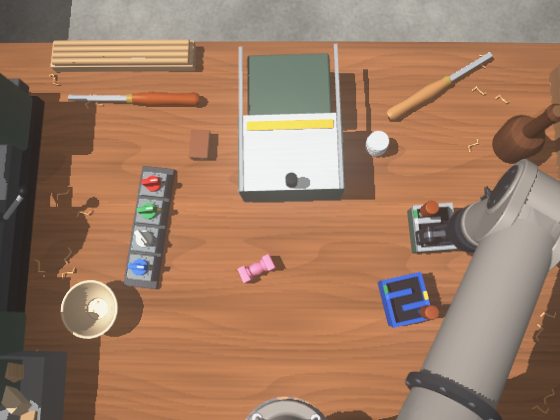

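The wrist picture shows the lever at the green tab (283,107). The cover looks the same as at the start, with its post at (291,180), and the green knob is on the mark. I hand in.

```bash
python3 - <<'E'
import cv2,numpy as np
a=cv2.imread('pics/a_top.png');b=cv2.imread('pics/s_t.png')
print(np.abs(a[105:205,235:350].astype(int)-b[105:205,235:350]).max(), (np.abs(a[105:205,235:350].astype(int)-b[105:205,235:350]).max(2)>60).sum())
from bench import env
print(env.close_job())
E
```

```text
38 0
the job is handed in; nothing more can be done
None
```

I ran the whole sequence and handed the job in at about 41 s of the 210 s allowed. No verdict was reported, so the results below rest on my last pictures and readings.

- **Lever to LOAD:** I took it from PARK through the gate to LOAD. The picture showed it by the yellow tab.
- **Spindles and cover:** I opened the cover about 141 mm, to its stop. Two spindles were present, and I left the pink look-alike alone. A wrist picture showed both spindles lying in the tub before I shut the cover. In the last top picture, the cover area shows no significant difference from the start picture, so the cover reads as shut.
- **Green knob:** It started at about 0.43 rad rather than 0, so I turned it 0.88 rad clockwise. The pointer covers the yellow mark, though the tick marks suggest it may be about 0.05 rad off, against the 0.15 allowed. The fingers kept clear of the other knobs in every picture I took.
- **Lever to RUN:** It moved 31 mm across and 49 mm along to the end stop. The last picture shows it at the green tab, with the gripper clear and open.
- **Wax tin and sanding block:** Neither was moved.

**Disagreements:** The top and wrist cameras differed by 3 to 8 mm on several positions. I used averages or the closer wrist views, and every grasp held.

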